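# Free the locked tray of a plate exposure unit with a release rod

### The job

The exposure unit has lost power with its plate tray locked shut. Take the square-handled release rod from the tool rack, feel through the slot in the top of the unit for the hidden spring latch and gently press it down until the tray springs out, then hang the rod back in the rack and pull the tray fully out. Leave the other tools in the rack, the ink can and the composing stick where they are.

Things in the scene. Friction and masses are not known exactly. Their poses are not given: they have to be found in the camera images.
- unit: Grey sheet-metal bench exposure unit, fixed, 280 deep (x) x 320 wide (y) x 165 mm high; origin: centre of its underside. Its -x axis points out of the front, where the tray front and handle project. Inside, 61 mm below the top face, a rigid bed plate lies under the whole slot. To both sides of the latch (see slot) the space is free down to that plate. Over 40 N of rod on unit bends the rod.
- slot (a point): Middle of the access slot in the unit's top face: 54 mm along unit y, 14 mm along unit x, sheet 5 mm thick, flush steel frame. Hidden under it: a latch bolt guided vertically, flat top 10 mm (y) x 22 mm (x), 28 mm below the top face, anywhere within 18 mm either side of the middle along y. Springs back up; 3 to 5 N to start, 6 to 10 N at 10 mm down where it frees the tray; hard stop at 16 mm.
- tray (a joint): How far the tray is out, in m: about 0 when locked; jumps to about 0.03 when the latch lets go; 0.12 at its outer stop, fully out. It slides along the unit's -x axis, stays where it is left, and takes 2 to 4 N to pull.
- tray_handle (a point): Middle of the tray's steel bow handle: a level round bar 10 mm thick, 120 mm long along the unit's y axis, 125 mm above the bench, its axis 45 mm in front of the tray's front panel; moves with the tray. The front panel reaches 149 mm above the bench, the unit's top 165 mm.
- rod: Release rod, 0.12 kg: square wooden handle 22 x 22 x 74 mm, below it a ferrule 24 mm across and 6 mm high, below that a straight steel shank 6 mm thick, 95 mm long. Origin: centre of the ferrule's underside; z points up along the handle (6 to 80 mm above the origin), x and y are normal to its flats. It hangs upright in one of the rack's holes, its ferrule on the board.
- rod_tip (a point): Lower end of the rod's shank, 95 mm below the rod's origin.
- rack: Dark wooden tool rack, fixed: level board 215 mm (x) x 66 mm (y), 15 mm thick, top face 115 mm above the bench, on two end cheeks, open at the long sides. Origin: centre of its underside. Three through holes of 12 mm diameter along its x axis at -70, 0 and +70 mm each hold one tool by its ferrule, in any order.
- bodkin: Bystander tool hanging in the rack: pointed thin shank, brass ferrule, round pear-shaped wooden handle up to 32 mm thick and 70 mm high. Origin: centre of the ferrule's underside.
- screwdriver: Bystander tool hanging in the rack: flat-bladed screwdriver with round wooden handle 28 mm thick and 88 mm high. Origin: centre of the ferrule's underside.
- ink_can: Bystander: closed metal ink can, 86 mm diameter, 85 mm high, standing in front of the composing stick, on the left. Origin: centre of its underside.
- composing_stick: Bystander: flat steel composing stick (a shallow tray for setting type), 55 x 230 x 20 mm, lying beside the unit on the left. Origin: centre of its underside.
Not all that is in view belongs to the job. Leave any pink or purple look-alike of the rod alone.

How it is judged:
On the way:
1. the tray springs out while the rod's tip is in through the slot (value of joint tray above 0.012 m and z of rod_tip in the frame of slot between -0.07 and -0.02 m and x of rod_tip in the frame of slot between -0.02 and 0.02 m and y of rod_tip in the frame of slot between -0.035 and 0.035 m), for 0.1 s.
At the end, for the whole second after the job is handed in: Tray at least 105 of 120 mm out; rod at rest, hanging in a hole of the rack within 7 degrees of upright, ferrule on the board (within 5 mm); the other two tools hang upright within 15 mm of their start; ink can and composing stick within 30 mm of theirs (value of joint tray above 0.105 m and z of rod in the frame of rack between 0.111 and 0.121 m and x of rod in the frame of rack between -0.085 and 0.085 m and y of rod in the frame of rack between -0.012 and 0.012 m and angle between rod's own z axis and vertical below 0.12 rad and linear speed of rod below 0.02 m/s and distance of each of bodkin, screwdriver from where it was at the start of the episode below 0.015 m and angle between each of bodkin, screwdriver's own z axis and vertical below 0.2 rad and distance of each of ink_can, composing_stick from where it was at the start of the episode below 0.03 m); the robot touches nothing.
It fails at once if the rod is forced against the unit with more than 40 N (contact force between rod and unit above 40 N).
It fails at once if another tool is taken out of the rack, or the ink can or composing stick is knocked away (distance of any of bodkin, screwdriver from where it was at the start of the episode above 0.04 m or distance of any of ink_can, composing_stick from where it was at the start of the episode above 0.05 m).
It also fails if it takes over 67 s, if anything falls off the work surface, if the arm or the gripper's body presses on something with over 40 N, if the wrist force passes 120 N, or if a joint passes its speed limit or range.

### The arm

A 7-joint arm with a two-finger parallel gripper is mounted at the origin on the work surface. World frame = base frame: x ahead of the robot, y to its left, z up, the work surface at z = 0. Lengths are in m, angles in rad, forces in N, time in s.
With the tool pointing down it reaches from about 0.4 to 0.875 m from the base axis. Payload 19.3 kg.
Tool frame: the origin (TCP) lies midway between the tips of the shut fingers; the grasp point (between the pads) lies 19 mm behind it (bot.tcp_to_grasp is the distance from the TCP to the grasp point, in m); z points along the fingers, y is the direction in which the jaws open and shut (so a half turn about z gives the same grasp; the last joint's range is limited). The gripper opens to 85 mm and grips with 20 to 120 N. Pads are 22 mm wide; open, the fingers measure 114 mm over their backs; the gripper's body (76 mm by 85 mm) begins 54 mm behind the grasp point. The pads swing forward as they close: fully open they stand 13 mm farther back than shut.
Start: joints at [-1.265, 0.521, -0.036, 1.599, 0.021, 1.021, -0.113], TCP at [0.229, 0.581, 0.199] pointing down, gripper open.
Joint ranges: [-2.91, 2.91], [-0.3, 2.13], [-1.5, 1.42], [0.17, 2.43], [-1.26, 4.41], [0.16, 1.93], [-2.52, 2.52]. Speed limits (rad/s): [1.89, 1.89, 2.39, 2.39, 3.01, 3.01, 3.01].

### API

Orientations are given as [roll, pitch, yaw] about the fixed x, y, z axes, in that order (R = Rz(yaw) Ry(pitch) Rx(roll)).
In Python, from workcell import bot gives the robot as it stands. The module is installed in compiled form; this text tells all that it offers.
- The arm moves only by the tool drive_tool, never from a script. Its argument "series" is a list of rows, each a list of 5 numbers: the opening in per cent of the stroke, from 0 (shut) to 100 (fully open), then the shift along the world's x, y, z in m, then the turn about the world's z in rad. A call has 1 to 12 rows; each row shifts and turns the pose as measured when the row begins; what a row does not reach is not made up. A row lasts 1/10 s, in which the tool goes at most 50 mm and 8.59 degrees, less where a joint would pass 70% of its speed; a pose out of reach is approached as far as the arm can. A call with a gripper value outside its range is refused whole. The fingers move at their own pace and stop on an object; "newtons" is the grip in N (left out, the last holds). Time passes only in rows, so rows that do not move let the fingers close. It gives the time, the measured TCP pose, the force and the opening at its end, in the units of the state.
- bot.observe(): the state, without advancing time (a new reading comes with each control period).
- bot.grab_frame(name): name is "scene" or "top"; returns the picture (420x560x3 uint8, red, green, blue); there is no depth.
- bot.camera_info(name): a dict with "fx", "fy", "cx", "cy" (pixels), "cam_to_world" (4x4, takes a point from camera to world coordinates). Camera axes: x right, y down, z forward; pixel columns grow to the right and rows downward; lengths in m; the calibration is good to about 2 mm. A picture is of the moment at which its call begins. camera_info takes no time and is no camera call.
- bot.job_done(): hands the job in, once; it reports no verdict.
Trained networks look in the newest picture that a camera, given by its name, has taken for a name from the list of things; names that differ only in an ending like _2 or _b are one class to them, and where a whole thing is asked for, a point or a joint stands for the part that bears it (a point fixed in the world has none). Each returns a list of dicts, best first, with "conf" (0 to 1); they miss things now and then, are a little off and sometimes report something else, mostly with a low value. They report only what shows in the picture. A call takes as long as a camera call. They do not tell look-alikes from the thing itself.
- bot.masks_of(camera, target): "mask" (420x560 bool, what is visible of it) and "point" ([column, row] in pixels, amid what is visible of it).
The state is a dict: "clock": time; "qpos": joint angles; "qd": joint speeds; "joint_efforts": joint torques, N m; "position": TCP position; "tool_rot": TCP orientation; "force": force on the tool from outside, world axes, zero at the start; "moment": the same for the moment, N m; "grip_width": finger opening in m.
Only numpy, scipy, OpenCV 4.12 (cv2) and the standard library are available. Lean on these libraries where they do the work, as an engineer would, in place of code of your own. Each camera call takes 0.05 s, during which the arm holds its last target.

## Working session

There is one attempt and no reset: what is moved stays moved. The work goes in short steps, Python scripts to look and compute and a tool call to move; the robot and the scene stay as the last step left them, time stands still between calls to the robot, and variables do not carry over. Pictures are saved under pics/ and viewed, and the job is handed in when it is done.

Besides the shell and the picture viewer there is one more tool, called after ">>>" as name(argument=value, ...) on one line, values as JSON. drive_tool: Moves the arm, as the interface text tells. Its arguments: {"type":"object","properties":{"series":{"type":"array","items":{"type":"array","items":{"type":"number"}}},"newtons":{"type":"number"}},"required":["series"]}

```bash
mkdir -p pics; python3 - <<'E'
from workcell import bot
import cv2
for n in("scene","top"):
    im=bot.grab_frame(n); cv2.imwrite(f"pics/{n}0.png",im[:,:,::-1]); print(n,bot.camera_info(n))
print(bot.observe()); print(bot.tcp_to_grasp)
E
```

```text
scene {'fx': 510.8528141265183, 'fy': 510.8528141265183, 'cx': 284.9100340078678, 'cy': 210.56471360771593, 'cam_to_world': array([[-0.77275945,  0.53569193, -0.34040709,  1.05454707],
       [ 0.63460061,  0.64267149, -0.42924983,  0.55366934],
       [-0.01117574, -0.54772941, -0.83658089,  1.27368314],
       [ 0.        ,  0.        ,  0.        ,  1.        ]])}
top {'fx': 382.4848385829092, 'fy': 382.4848385829092, 'cx': 276.7994146842105, 'cy': 218.06085521276006, 'cam_to_world': array([[ 0.00311882, -0.99780681,  0.06611992,  0.5276784 ],
       [-0.99992259, -0.0039082 , -0.01181257, -0.01146455],
       [ 0.01204508, -0.06607796, -0.99774176,  1.03312984],
       [ 0.        ,  0.        ,  0.        ,  1.        ]])}
{'clock': 0.1, 'qpos': array([-1.26522192,  0.52195096, -0.03634582,  1.5999197 ,  0.02120697,
        1.0211027 , -0.1128009 ]), 'qd': array([-2.08792608e-04, -1.37827201e-03, -9.67872467e-04, -1.15829566e-03,
        6.00171920e-05, -9.34502353e-05,  2.59802750e-04]), 'joint_efforts': array([ 6.70744383e-03, -9.28486919e+01,  1.98550344e+00, -3.70540595e+01,
        1.82375038e-02,  5.31239304e-03, -1.40925684e-05]), 'position': array([0.22927727, 0.58108223, 0.19819645]), 'tool_rot': array([-3.14059930e+00,  6.56706534e-05,  2.76582543e+00]), 'force': array([-0.44429859, -0.67692767,  0.59850208]), 'moment': array([ 0.05111242, -0.0174921 , -0.00311168]), 'grip_width': 0.08572210131649598}
0.0187
```

View pics/scene0.png

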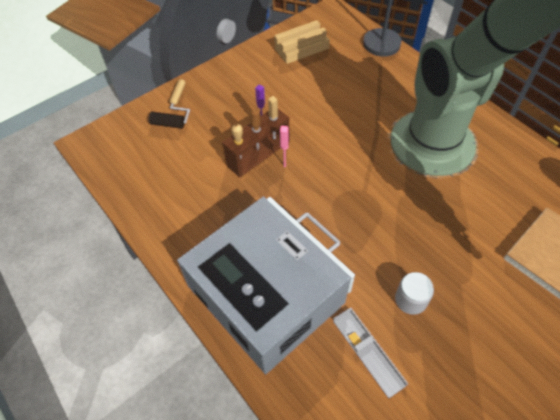

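View pics/top0.png

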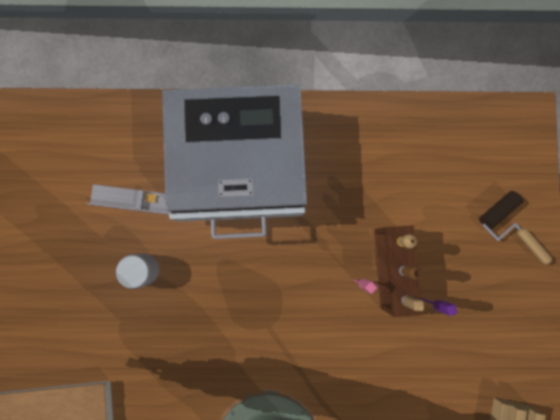

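```bash
cat > h.py <<'E'
from workcell import bot
import numpy as np, cv2
def ray(cam,u,v):
    c=bot.camera_info(cam);T=c["cam_to_world"]
    d=T[:3,:3]@np.array([(u-c["cx"])/c["fx"],(v-c["cy"])/c["fy"],1]);return T[:3,3],d
def atz(cam,u,v,z):
    o,d=ray(cam,u,v);return o+d*(z-o[2])/d[2]
def proj(cam,p):
    c=bot.camera_info(cam);T=c["cam_to_world"];q=T[:3,:3].T@(np.asarray(p)-T[:3,3]);return np.array([c["fx"]*q[0]/q[2]+c["cx"],c["fy"]*q[1]/q[2]+c["cy"]])
def tri(u1,u2):
    o,d=ray("scene",*u1);p,e=ray("top",*u2);A=np.stack([d,-e],1);s=np.linalg.lstsq(A,p-o,rcond=None)[0];a=o+d*s[0];b=p+e*s[1];return (a+b)/2,np.linalg.norm(a-b)
E
python3 - <<'E'
from h import *
for n,(a,b,c,d) in {"scene":(70,190,200,310),"top":(215,325,345,465)}.items():
    im=cv2.imread(f"pics/{n}0.png")[a:b,c:d]; cv2.imwrite(f"pics/{n}_rz.png",cv2.resize(im,None,fx=5,fy=5,interpolation=cv2.INTER_CUBIC))
im=cv2.imread("pics/top0.png")[80:245,155:315]; cv2.imwrite("pics/top_uz.png",cv2.resize(im,None,fx=3.6,fy=3.6,interpolation=cv2.INTER_CUBIC))
for cam in("scene","top"):
  for t in("rod","bodkin","screwdriver","rack","slot","unit","tray_handle"):
    try:
      for r in bot.masks_of(cam,t): print(cam,t,r["conf"],r["point"],r["mask"].sum())
    except Exception as e: print(cam,t,e)
print(bot.observe()["clock"])
E
```

```text
scene rod 0.71 [280.6, 135.7] 183
scene rod 0.64 [262.1, 95.5] 149
scene rod 0.63 [271.6, 109.2] 190
scene bodkin 0.75 [235.3, 134.4] 170
scene screwdriver 0.49 [252.8, 119.1] 199
scene rack 0.59 [254.3, 146.2] 2301
scene slot 0.62 [266.6, 280.2] 17424
scene unit 0.96 [266.4, 278.7] 17425
scene tray_handle 0.78 [313.5, 234.9] 738
top rod 0.74 [368.0, 287.5] 201
top rod 0.62 [443.5, 305.2] 260
top bodkin 0.49 [407.3, 240.6] 189
top screwdriver 0.58 [408.8, 270.3] 231
top rack 0.87 [393.3, 265.5] 2886
top slot 0.96 [231.8, 154.2] 18711
top unit 0.91 [232.5, 151.8] 18571
top tray_handle 0.62 [234.8, 217.2] 1982
0.8
```

View pics/scene_rz.png

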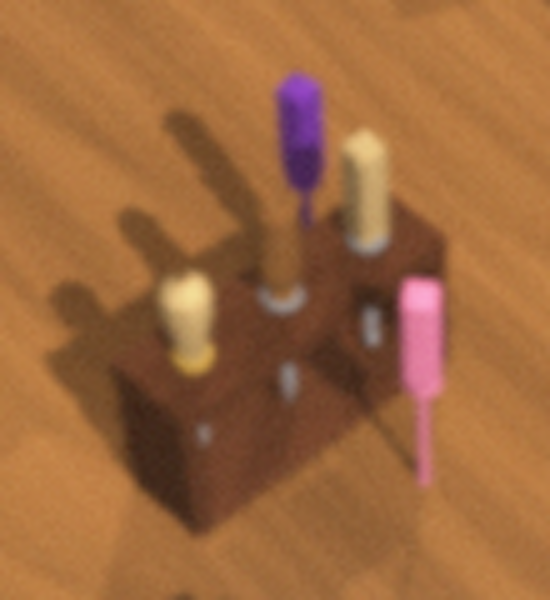

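View pics/top_rz.png

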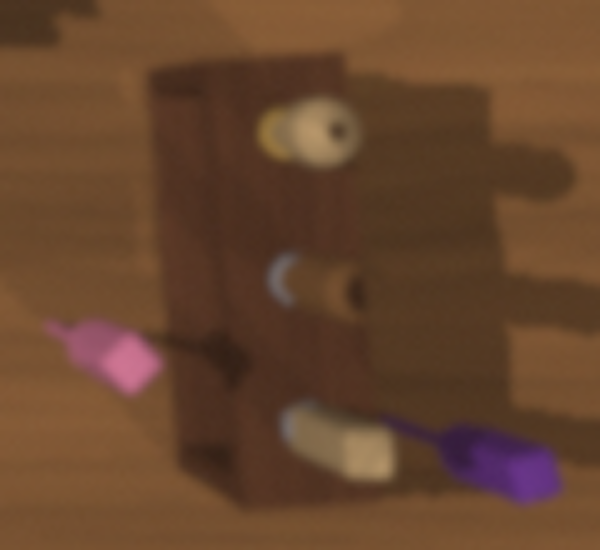

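View pics/top_uz.png

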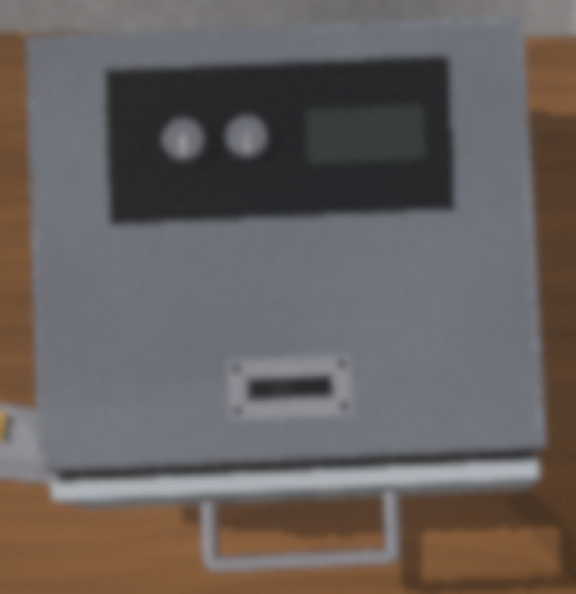

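```bash
python3 - <<'E'
from h import *
T=lambda x,y:(345+x/5,215+y/5)
S=lambda x,y:(200+x/5,70+y/5)
U=lambda x,y:(155+x/3.6,80+y/3.6)
print("slot",atz("top",*U(290,387),.165))
print("slot L,R",atz("top",*U(248,388),.165),atz("top",*U(332,386),.165))
for n,p in dict(fl=(30,40),fr=(520,20),ll=(52,470),lr=(545,445)).items(): print("unit",n,atz("top",*U(*p),.165))
print("handle ends",atz("top",*U(212,562),.125),atz("top",*U(393,553),.125))
for n,p in dict(bod=(272,132),scr=(288,280),rod=(303,428)).items(): print("ferr",n,atz("top",*T(*p),.118))
print("rack corners",[atz("top",*T(*p),.115).round(3) for p in [(150,75),(345,57),(392,498),(245,508),]])
print("rod top",atz("top",*T(368,455),.195), tri(S(365,140),T(368,455)))
print("pink top",tri(S(422,290),T(133,362)),"pink tip",tri(S(424,485),T(50,325)))
print("pur top",tri(S(300,85),T(533,480)),"tip",tri(S(305,225),T(388,418)))
print("bodkin top",tri(S(187,285),T(335,130)))
print("scr top",tri(S(283,220),T(350,290)))
print("can",atz("top",136,271,.085))
E
```

```text
slot [0.65479235 0.07268105 0.165     ]
slot L,R [0.6540234  0.09927642 0.165     ] [0.65556196 0.04606344 0.165     ]
unit fl [0.87902677 0.24215065 0.165     ]
unit fr [ 0.8948239  -0.07354324  0.165     ]
unit ll [0.60132944 0.22203365 0.165     ]
unit lr [ 0.61852996 -0.08918753  0.165     ]
handle ends [0.54444783 0.12660457 0.125     ] [0.55077141 0.0076395  0.125     ]
ferr bod [ 0.53339493 -0.31643971  0.118     ]
ferr scr [ 0.46293095 -0.32282469  0.118     ]
ferr rod [ 0.39316722 -0.32866947  0.118     ]
rack corners [array([ 0.561, -0.259,  0.115]), array([ 0.57 , -0.353,  0.115]), array([ 0.36 , -0.372,  0.115]), array([ 0.355, -0.301,  0.115])]
rod top [ 0.39292939 -0.33011974  0.195     ] (array([ 0.39247928, -0.32854457,  0.19684442]), np.float64(0.002265163713839992))
pink top (array([ 0.42917231, -0.23232213,  0.17407739]), np.float64(0.003571920228944138)) pink tip (array([ 0.42797836, -0.23531144, -0.0111725 ]), np.float64(0.0036079461995934107))
pur top (array([ 0.3774375 , -0.41234584,  0.17081041]), np.float64(0.0020879896424524725)) tip (array([ 0.39440443, -0.38667375,  0.079461  ]), np.float64(0.005908651275608063))
bodkin top (array([ 0.53190249, -0.32300031,  0.17553682]), np.float64(0.0066256999447924705))
scr top (array([ 0.46008324, -0.32674349,  0.17783503]), np.float64(0.008473238204898108))
can [0.45911497 0.32204321 0.085     ]
```

```bash
python3 - <<'E'
from h import *
def crop(n,a,b,c,d,k,out):
    im=cv2.imread(f"pics/{n}0.png")[a:b,c:d]; cv2.imwrite(f"pics/{out}.png",cv2.resize(im,None,fx=k,fy=k,interpolation=cv2.INTER_CUBIC))
crop("scene",215,275,265,345,9,"s_slot"); crop("top",285,325,390,440,14,"t_rod"); crop("scene",88,128,255,295,14,"s_rod")
# predicted edges for yaw guesses
for yaw in(0,.087,.2,-.1):
  c,s=np.cos(yaw),np.sin(yaw)
  pts=[np.array([.393+.011*(c*a-s*b),-.3295+.011*(s*a+c*b),.195]) for a,b in((1,1),(1,-1),(-1,-1),(-1,1))]
  print(yaw,[((proj("top",p)-[390,285])*14).round().tolist() for p in pts],[((proj("scene",p)-[255,88])*14).round().tolist() for p in pts])
print(proj("scene",[0.6548,.0727,.165]))
E
```

```text
0 [[324.0, 222.0], [465.0, 222.0], [469.0, 365.0], [327.0, 365.0]] [[234.0, 197.0], [169.0, 139.0], [250.0, 92.0], [316.0, 149.0]]
0.087 [[319.0, 228.0], [459.0, 216.0], [474.0, 359.0], [334.0, 371.0]] [[240.0, 197.0], [168.0, 144.0], [244.0, 91.0], [316.0, 144.0]]
0.2 [[312.0, 237.0], [450.0, 209.0], [481.0, 350.0], [343.0, 378.0]] [[249.0, 197.0], [169.0, 150.0], [236.0, 92.0], [316.0, 138.0]]
-0.1 [[332.0, 215.0], [472.0, 229.0], [461.0, 372.0], [320.0, 358.0]] [[227.0, 196.0], [170.0, 134.0], [258.0, 92.0], [314.0, 154.0]]
[291.37605794 244.35719876]
```

View pics/s_slot.png

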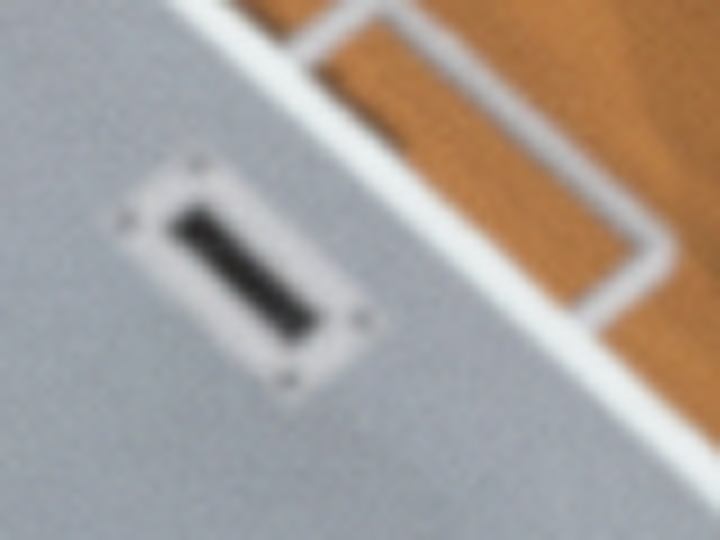

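View pics/t_rod.png

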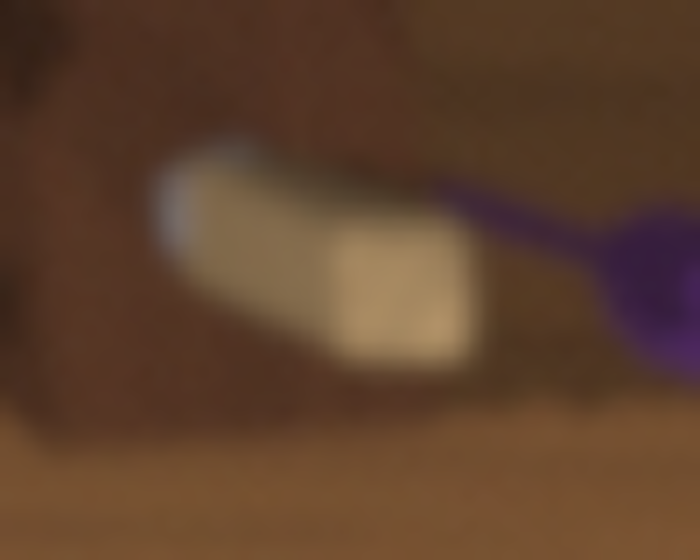

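View pics/s_rod.png

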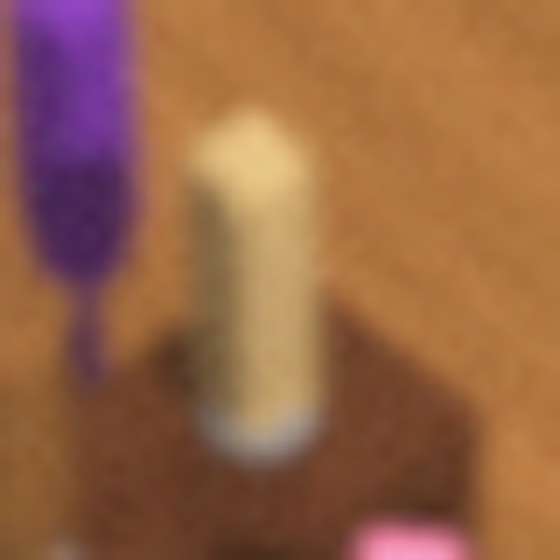

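>>> drive_tool(series=[[50, 0.01, 0, 0.045, -0.1], [50, 0.01, -0.01, 0.045, -0.14], [50, 0.02, -0.03, 0.03, -0.14], [50, 0.025, -0.04, 0.015, -0.14], [50, 0.025, -0.04, 0, -0.14], [50, 0.025, -0.04, 0, -0.14], [50, 0.025, -0.04, 0, -0.14], [50, 0.025, -0.04, 0, -0.14], [50, 0.025, -0.04, 0, -0.14], [50, 0.025, -0.04, 0, -0.14], [50, 0.025, -0.04, 0, -0.14], [50, 0.025, -0.04, 0, -0.14]], newtons=40)

```text
clock: 2.0
position: [0.4965, 0.1687, 0.3395]
tool_rot: [-3.14, -0.011, 1.073]
force: [0.3, 0.7, -0.0]
grip_width: 0.0432
```

```bash
python3 - <<'E'
from h import *
print(atz("scene",265+245/9,215+275/9,.165))
o=bot.observe();print(o["qpos"],o["grip_width"])
E
```

```text
[0.65536634 0.07666186 0.165     ]
[-0.82790179  0.24687016  0.49471145  1.68994077 -0.1323666   1.22856734
 -0.79984697] 0.04315942508622555
```

>>> drive_tool(series=[[50, -0.005, -0.045, -0.01, -0.1], [50, -0.005, -0.045, -0.005, -0.1], [50, -0.01, -0.045, 0, -0.1], [50, -0.01, -0.045, 0, -0.1], [50, -0.01, -0.045, 0, -0.1], [50, -0.01, -0.045, 0, -0.1], [50, -0.01, -0.045, 0, -0.1], [50, -0.01, -0.045, 0, -0.1], [50, -0.01, -0.045, 0, -0.1], [50, -0.01, -0.045, 0, -0.1], [50, 0, 0, 0, 0]])

```text
clock: 3.1
position: [0.4006, -0.3042, 0.326]
tool_rot: [3.139, -0.018, 0.018]
force: [-0.3, -0.1, -0.5]
grip_width: 0.0429
```

>>> drive_tool(series=[[50, -0.007, -0.025, -0.02, 0.06], [50, 0, 0, -0.03, 0], [50, 0, 0, -0.03, 0], [50, 0, 0, -0.02, 0], [50, 0, 0, 0, 0]])

```text
clock: 3.6
position: [0.3932, -0.3311, 0.2231]
tool_rot: [3.138, -0.02, 0.079]
force: [-0.6, 0.5, 0.9]
grip_width: 0.0428
```

```bash
python3 - <<'E'
from h import *
for n,(a,b,c,d) in {"scene":(50,190,190,330),"top":(195,345,325,475)}.items():
    im=bot.grab_frame(n)[a:b,c:d,::-1]; cv2.imwrite(f"pics/{n}1.png",cv2.resize(im,None,fx=4,fy=4,interpolation=cv2.INTER_CUBIC))
o=bot.observe();print(o["position"],o["tool_rot"],o["grip_width"],o["force"])
E
```

```text
[ 0.39412888 -0.33196842  0.2254414 ] [ 3.13667621 -0.02208752  0.07940099] 0.04258560792797413 [-0.07511779  0.52046077  0.81339893]
```

View pics/scene1.png

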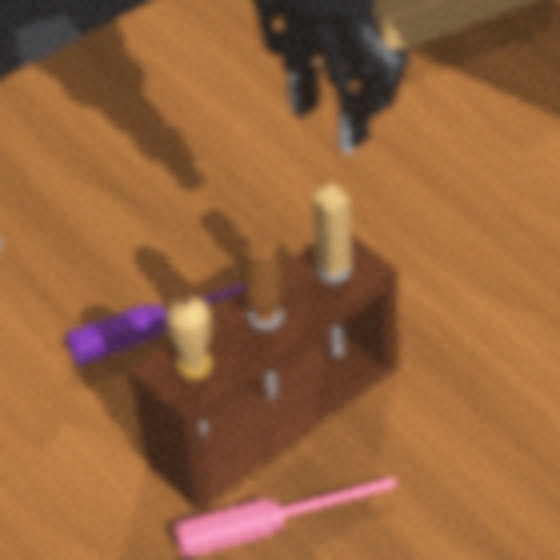

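View pics/top1.png

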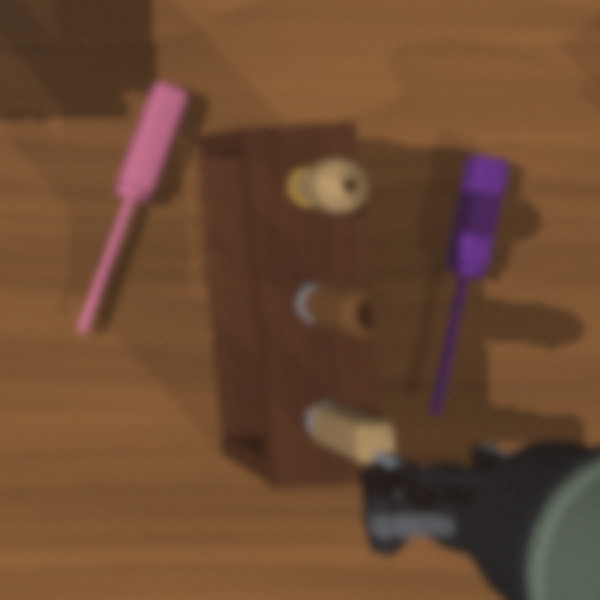

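```bash
python3 - <<'E'
from h import *
p=bot.observe()["position"];print(p)
s=proj("scene",p);t=proj("top",p)
print((s-[190,50])*4,(t-[325,195])*4)
for d in(-.022,.022):
  q=p+np.array([0,d,0]);print((proj("scene",q)-[190,50])*4,(proj("top",q)-[325,195])*4)
r=[.393,-.3295,.195];print((proj("scene",r)-[190,50])*4,(proj("top",r)-[325,195])*4)
E
```

```text
[ 0.39412888 -0.33196842  0.2254414 ]
[324.52950313 161.29444405] [400.07981937 451.18095374]
[305.74920373 144.96743401] [441.9008382  451.22872086]
[343.55069317 177.83087694] [358.23164879 451.13315561]
[329.20524515 193.15266446] [373.26142679 443.86696409]
```

```bash
python3 - <<'E'
from h import *
def crop(n,a,b,c,d,k,out):
    im=bot.grab_frame(n)[a:b,c:d,::-1]; cv2.imwrite(f"pics/{out}.png",cv2.resize(im,None,fx=k,fy=k,interpolation=cv2.INTER_CUBIC))
crop("scene",0,140,220,360,5,"s2");crop("top",270,400,390,560,4,"t2")
p=bot.observe();print(p["position"],p["tool_rot"],p["clock"])
p=p["position"]
print((proj("scene",p)-[220,0])*5,(proj("top",p)-[390,270])*4)
E
```

```text
[ 0.39459156 -0.33220764  0.22612867] [ 3.13591286 -0.02363514  0.07971094] 3.8
[254.74103706 450.87562189] [141.03909074 150.50579881]
```

View pics/s2.png

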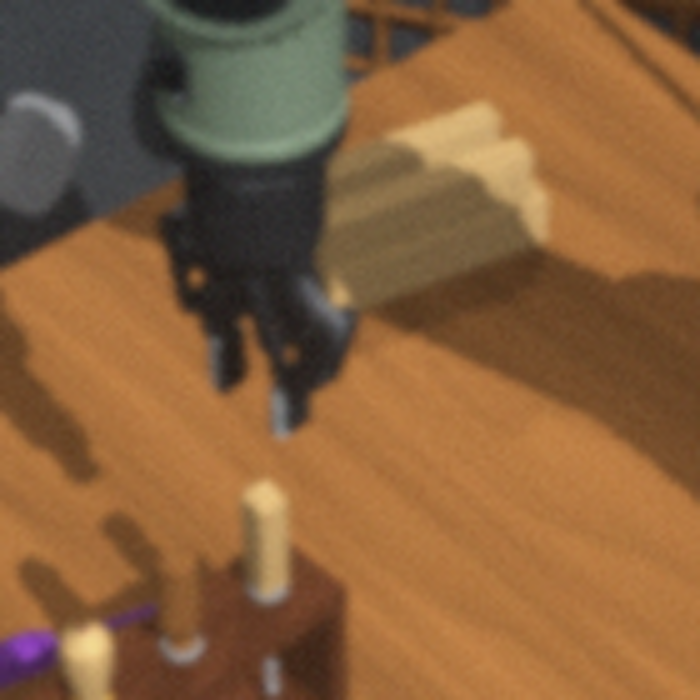

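View pics/t2.png

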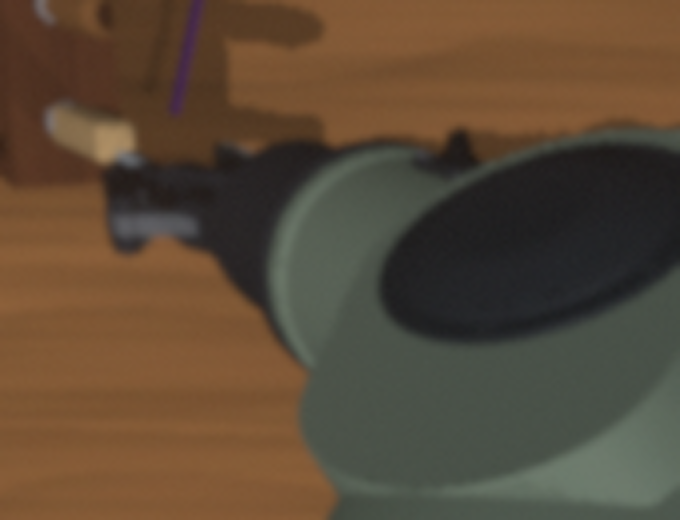

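>>> drive_tool(series=[[50, -0.001, 0.002, -0.02, 0], [50, 0, 0, -0.02, 0], [50, 0, 0, 0, 0]])

```text
clock: 4.1
position: [0.396, -0.3307, 0.1888]
tool_rot: [3.133, -0.03, 0.082]
force: [-0.3, -0.0, 0.2]
grip_width: 0.0429
```

```bash
cat >> h.py <<'E'
def crop(n,a,b,c,d,k,out):
    im=bot.grab_frame(n)[a:b,c:d,::-1]; cv2.imwrite(f"pics/{out}.png",cv2.resize(im,None,fx=k,fy=k,interpolation=cv2.INTER_CUBIC))
def st():
    o=bot.observe();print(o["clock"],o["position"].round(4),o["tool_rot"].round(4),o["force"].round(2),o["grip_width"].round(4))
E
python3 - <<'E'
from h import *
crop("scene",40,140,220,320,6,"s3");crop("top",270,350,390,490,6,"t3");st()
print((proj("scene",bot.observe()["position"])-[220,40])*6)
E
```

```text
Traceback (most recent call last):
  File "h.py", line 15, in st
    o=bot.observe();print(o["clock"],o["position"].round(4),o["tool_rot"].round(4),o["force"].round(2),o["grip_width"].round(4))
                                                                                                       ^^^^^^^^^^^^^^^^^^^^^
AttributeError: 'float' object has no attribute 'round'
```

View pics/s3.png

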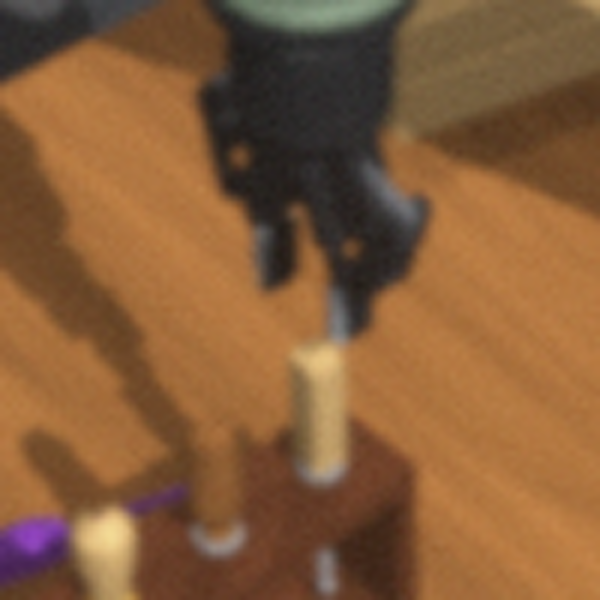

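View pics/t3.png

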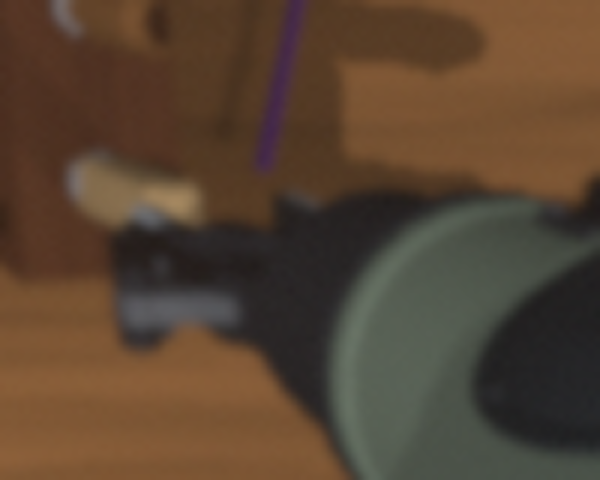

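```bash
sed -i 's/o\["grip_width"\].round(4)/round(o["grip_width"],4)/' h.py
python3 - <<'E'
from h import *
st()
p=bot.observe()["position"]
for dz in(0,.01,.02,.03,.04):
  q=p+[0,0,dz];print(dz,(proj("scene",q)-[220,40])*6)
  for s in(-.021,.021): print("   ",(proj("scene",q+[0,s,0])-[220,40])*6,(proj("top",q+[0,s,0])-[390,270])*6)
E
```

```text
4.2 [ 0.3964 -0.3315  0.1904] [ 3.1319 -0.0311  0.0814] [-0.53 -0.56 -0.29] 0.0425
0 [306.08931317 357.46067082]
    [279.69672629 334.18271696] [227.82503288 204.26780454]
    [332.79886102 381.01818056] [113.02747977 204.12331236]
0.01 [305.39681893 342.57253589]
    [278.86222412 319.25451618] [239.11377919 208.66281311]
    [332.25186596 366.17216199] [122.9357699  208.51921577]
0.02 [304.69656656 327.51760673]
    [278.01842898 304.16007567] [250.67852642 213.16527617]
    [331.69870561 351.15881104] [133.08645723 213.02266092]
0.03 [303.98842496 312.2930646 ]
    [277.16518476 288.89660305] [262.52952183 217.77918324]
    [331.13927514 335.97528263] [143.48854695 217.63764303]
0.04 [303.27226004 296.89602692]
    [276.30233186 273.46124302] [274.67752634 222.50872384]
    [330.57346735 320.61866679] [154.15149589 222.36835772]
```

>>> drive_tool(series=[[50, -0.002, 0.001, -0.03, 0], [50, -0.002, 0.001, -0.022, 0], [50, 0, 0, 0, 0]])

```text
clock: 4.5
position: [0.395, -0.3308, 0.1416]
tool_rot: [3.129, -0.037, 0.083]
force: [-0.2, -0.1, 0.9]
grip_width: 0.0428
```

```bash

python3 - <<'E'
from h import *
crop("scene",60,140,230,330,7,"s4");st()
E
```

```text
4.55 [ 0.3955 -0.3314  0.1428] [ 3.1276 -0.0382  0.0826] [ 0.02 -0.54  0.99] 0.0425
```

View pics/s4.png

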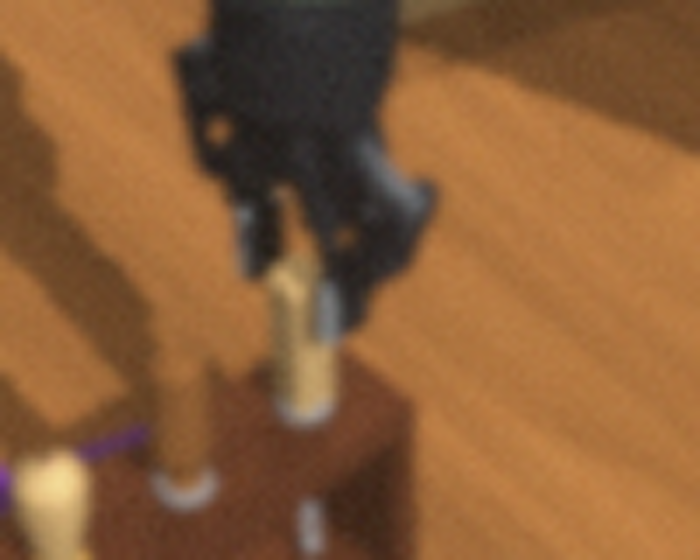

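>>> drive_tool(series=[[50, -0.002, 0.001, -0.008, 0], [10, 0, 0, 0, 0], [0, 0, 0, 0, 0], [0, 0, 0, 0, 0], [0, 0, 0, 0, 0]], newtons=70)

```text
clock: 5.05
position: [0.3955, -0.3316, 0.1386]
tool_rot: [3.125, -0.043, 0.083]
force: [0.1, -0.1, -1.3]
grip_width: 0.0205
```

```bash

python3 - <<'E'
from h import *
crop("scene",60,140,230,330,7,"s5");st()
E
```

```text
5.1 [ 0.3955 -0.3316  0.1386] [ 3.1249 -0.0429  0.0833] [ 0.75 -0.18 -1.79] 0.0209
```

View pics/s5.png

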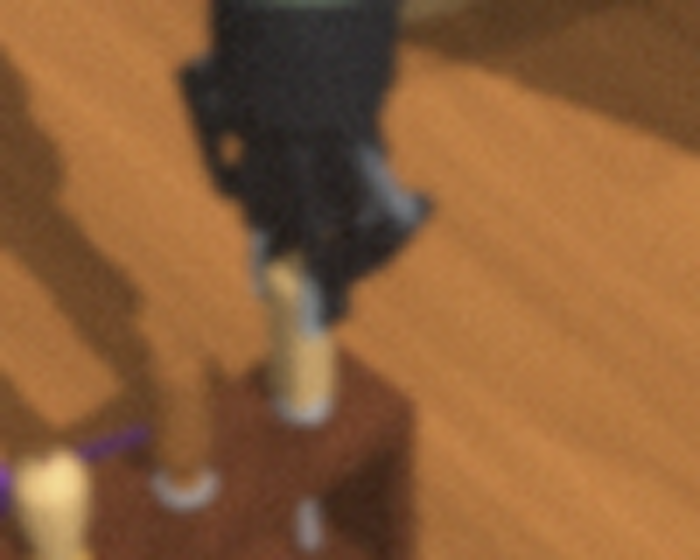

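>>> drive_tool(series=[[0, 0, 0, 0.02, 0], [0, 0, 0, 0.03, 0], [0, 0, 0, 0.04, 0], [0, 0, 0, 0.04, 0], [0, 0, 0, 0.02, 0]])

```text
clock: 5.6
position: [0.3927, -0.3307, 0.2915]
tool_rot: [3.128, -0.037, 0.081]
force: [0.5, -0.4, -1.9]
grip_width: 0.021
```

```bash

python3 - <<'E'
from h import *
crop("scene",30,160,200,330,5,"s6");crop("top",200,345,340,540,4,"t6");st()
E
```

```text
5.7 [ 0.3933 -0.3308  0.2912] [ 3.1272 -0.0382  0.0819] [-0.15  0.19 -2.1 ] 0.0208
```

View pics/s6.png

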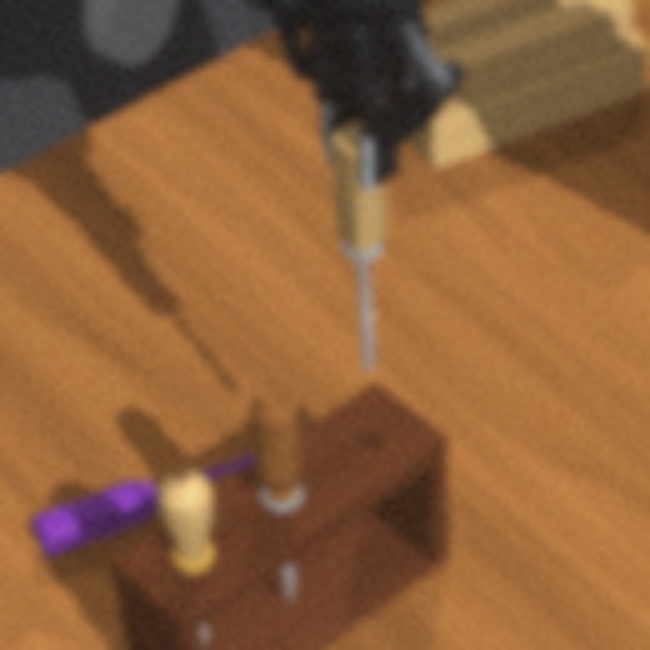

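View pics/t6.png

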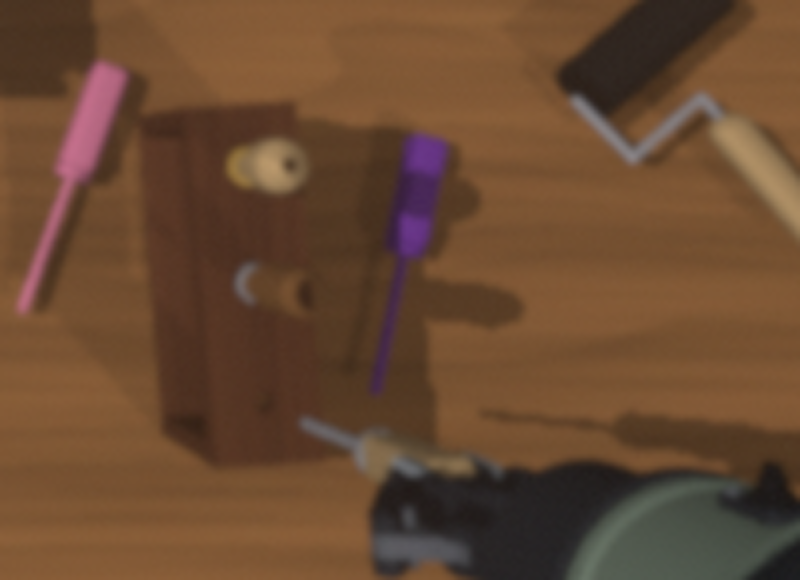

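```bash

python3 - <<'E'
from h import *
print("tip",tri((273.8,104),(415.8,305)),"fer",tri((200+362/5,30+252/5),(340+368/4,200+448/4)))
print("hole",atz("scene",275,117.6,.115),atz("top",406.3,300.5,.115))
st()
E
```

```text
tip (array([ 0.38912939, -0.33238293,  0.16762068]), np.float64(0.004878578804682505)) fer (array([ 0.39136455, -0.32959882,  0.26365425]), np.float64(0.002547069725629244))
hole [ 0.38939689 -0.32477527  0.115     ] [ 0.39296383 -0.33138782  0.115     ]
5.7 [ 0.3933 -0.3308  0.2912] [ 3.1272 -0.0382  0.0819] [-0.15  0.19 -2.1 ] 0.0208
```

>>> drive_tool(series=[[0, 0, 0.01, 0.04, 0], [0, 0.005, 0.035, 0.01, 0], [0, 0.026, 0.04, 0, 0], [0, 0.026, 0.04, 0, 0], [0, 0.026, 0.04, 0, 0], [0, 0.026, 0.04, 0, 0], [0, 0.026, 0.04, 0, 0], [0, 0.026, 0.04, 0, 0], [0, 0.026, 0.04, 0, 0], [0, 0.026, 0.04, 0, 0], [0, 0.02, 0.02, 0, 0]])

```text
clock: 6.8
position: [0.627, 0.0711, 0.3335]
tool_rot: [3.132, -0.03, 0.077]
force: [0.5, -0.1, -1.8]
grip_width: 0.0207
```

>>> drive_tool(series=[[0, 0.02, 0.001, 0, -0.02], [0, 0.009, 0.001, -0.01, 0], [0, 0, 0, 0, 0]])

```text
clock: 7.1
position: [0.6574, 0.0778, 0.317]
tool_rot: [3.132, -0.024, 0.062]
force: [-0.9, 0.8, -2.2]
grip_width: 0.0209
```

```bash

python3 - <<'E'
from h import *
crop("scene",200,290,250,350,7,"s7");crop("top",120,230,180,300,6,"t7");st()
E
```

```text
7.2 [0.657 0.077 0.319] [ 3.1323 -0.0259  0.0614] [-0.14 -0.37 -0.89] 0.0208
```

View pics/s7.png

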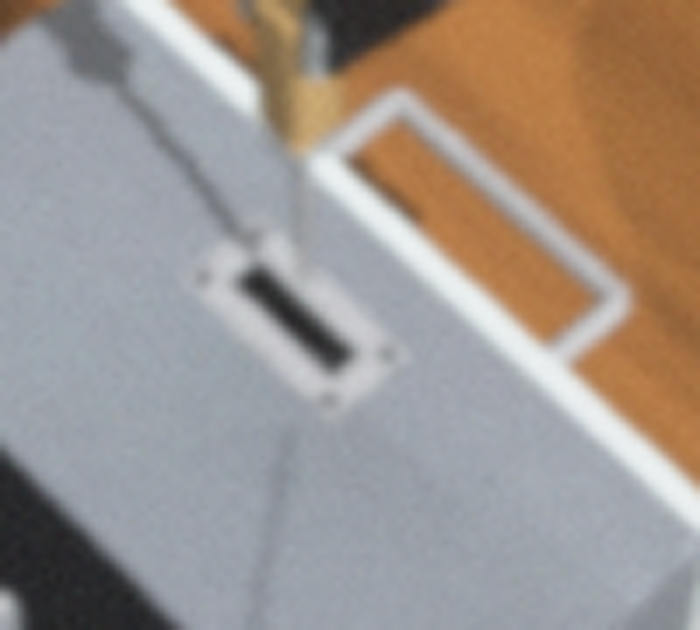

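View pics/t7.png

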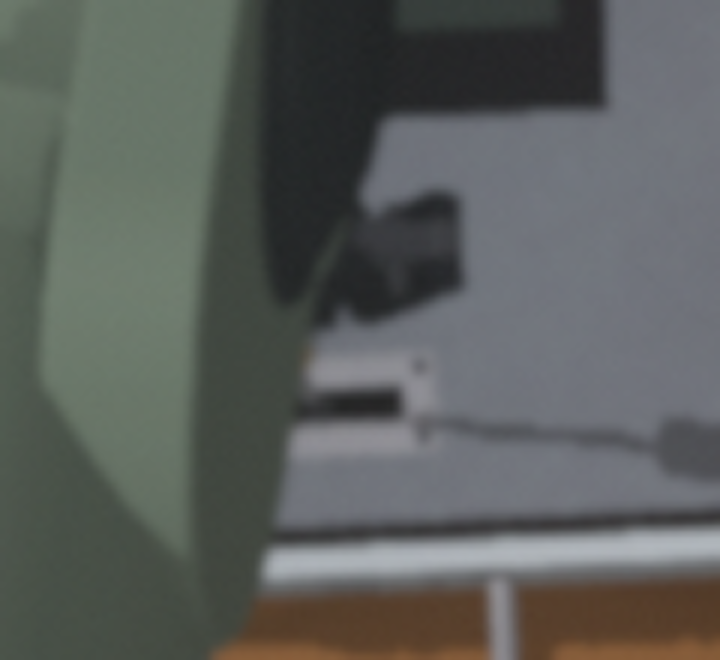

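```bash

python3 - <<'E'
from h import *
a=atz("scene",250+303/7,200+273/7,.2004);b=atz("scene",250+298/7,200+319/7,.165)
print(a,b,a-b)
print([ (atz("scene",250+u/7,200+v/7,.165)).round(4) for u,v in((253,281),(340,357))])
E
```

```text
[0.6544922  0.07959103 0.2004    ] [0.65472884 0.07725074 0.165     ] [-0.00023664  0.00234029  0.0354    ]
[array([0.6571, 0.0551, 0.165 ]), array([0.6532, 0.0985, 0.165 ])]
```

>>> drive_tool(series=[[0, 0, 0, -0.015, 0], [0, 0, 0, -0.01, 0], [0, 0, 0, 0, 0]])

```text
clock: 7.5
position: [0.6555, 0.075, 0.2948]
tool_rot: [3.133, -0.028, 0.059]
force: [-0.4, -0.5, -0.7]
grip_width: 0.021
```

```bash

python3 - <<'E'
from h import *
crop("scene",200,290,250,350,7,"s8");st()
E
```

```text
7.55 [0.6558 0.0749 0.2956] [ 3.1334 -0.0282  0.0591] [ 0.48 -0.63 -1.38] 0.021
```

View pics/s8.png

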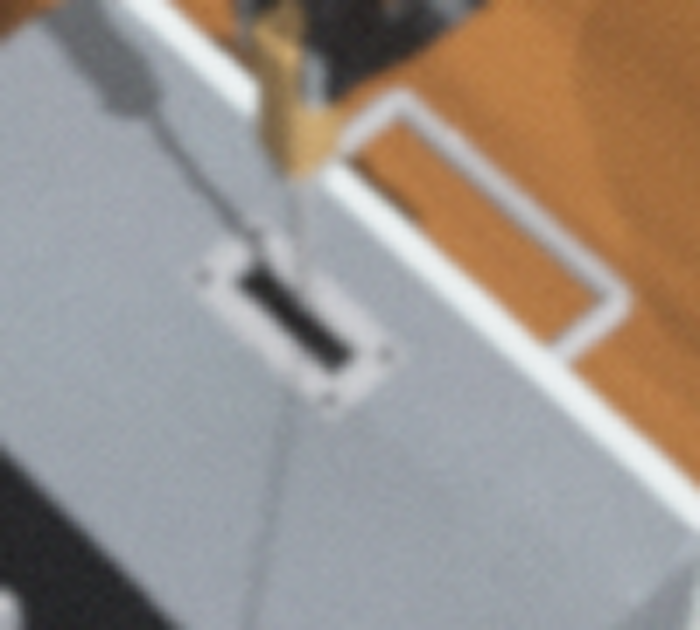

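>>> drive_tool(series=[[0, 0.002, 0, -0.006, 0], [0, 0, 0, -0.006, 0], [0, 0, 0, -0.003, 0]])

```text
clock: 7.85
position: [0.6582, 0.0746, 0.2815]
tool_rot: [3.134, -0.031, 0.059]
force: [-0.3, 0.3, -0.7]
grip_width: 0.0206
```

```bash

python3 - <<'E'
from h import *
crop("scene",215,275,260,330,10,"s9");st()
E
```

```text
7.9 [0.6581 0.0746 0.2811] [ 3.1341 -0.0302  0.0589] [-0.72  0.3  -3.04] 0.021
```

View pics/s9.png

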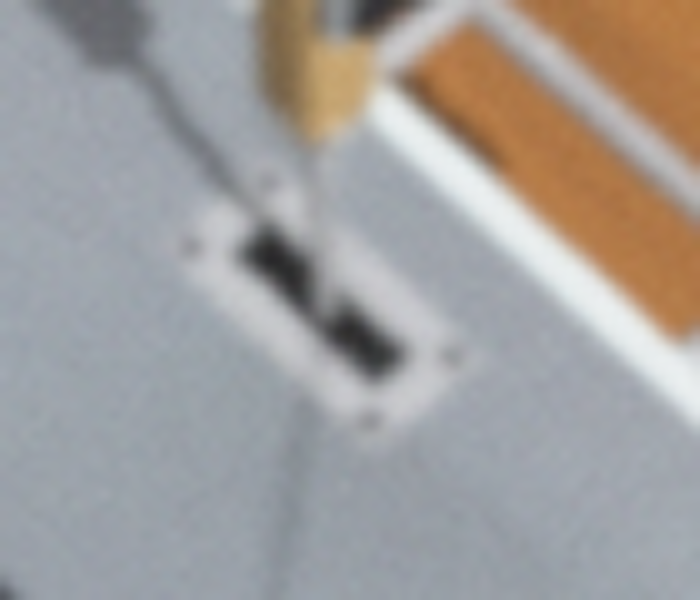

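>>> drive_tool(series=[[0, -0.001, 0, -0.005, 0], [0, 0, 0, -0.005, 0], [0, 0, 0, -0.005, 0]])

```text
clock: 8.2
position: [0.6573, 0.0746, 0.2655]
tool_rot: [3.134, -0.031, 0.059]
force: [0.9, 0.1, -0.2]
grip_width: 0.0212
```

```bash

python3 - <<'E'
from h import *
crop("scene",215,275,260,330,10,"s10");st()
E
```

```text
8.25 [0.6569 0.0746 0.2645] [ 3.134  -0.0299  0.059 ] [ 0.03  0.3  -2.48] 0.0206
```

View pics/s10.png

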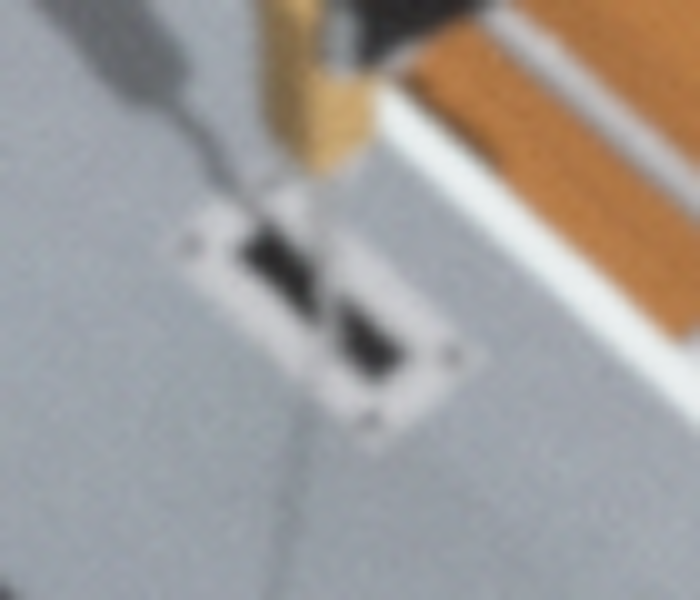

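>>> drive_tool(series=[[0, 0, 0, -0.005, 0], [0, 0, 0, -0.005, 0], [0, 0, 0, -0.004, 0]])

```text
clock: 8.55
position: [0.6573, 0.0747, 0.2499]
tool_rot: [3.134, -0.031, 0.059]
force: [0.3, 0.1, 5.5]
grip_width: 0.0204
```

>>> drive_tool(series=[[0, 0, 0, 0, 0]])

```text
clock: 8.65
position: [0.6573, 0.0747, 0.2496]
tool_rot: [3.134, -0.031, 0.059]
force: [-1.0, 0.8, 0.8]
grip_width: 0.0209
```

>>> drive_tool(series=[[0, 0, 0, -0.003, 0]])

```text
clock: 8.75
position: [0.6576, 0.0746, 0.2472]
tool_rot: [3.134, -0.032, 0.059]
force: [-0.5, 0.2, 5.9]
grip_width: 0.0209
```

>>> drive_tool(series=[[0, 0, 0, 0, 0]])

```text
clock: 8.85
position: [0.6575, 0.0747, 0.2471]
tool_rot: [3.134, -0.032, 0.059]
force: [-1.6, -0.1, -0.4]
grip_width: 0.0208
```

>>> drive_tool(series=[[0, 0, 0, 0, 0]])

```text
clock: 8.95
position: [0.6575, 0.0746, 0.2471]
tool_rot: [3.134, -0.032, 0.059]
force: [0.1, -1.1, 0.9]
grip_width: 0.0212
```

```bash

python3 - <<'E'
from h import *
f=[]
for i in range(4):
    im=bot.grab_frame("scene");f.append(bot.observe()["force"])
print(np.round(f,2)); cv2.imwrite("pics/s11.png",cv2.resize(im[195:285,240:345,::-1],None,fx=7,fy=7,interpolation=cv2.INTER_CUBIC));st()
E
```

```text
[[ 0.06  0.5   0.69]
 [ 0.13  0.71  1.31]
 [-0.6  -0.39  0.2 ]
 [-1.36  0.95  0.67]]
9.15 [0.6576 0.0746 0.2471] [ 3.1342 -0.0317  0.0591] [-1.36  0.95  0.67] 0.0208
```

View pics/s11.png

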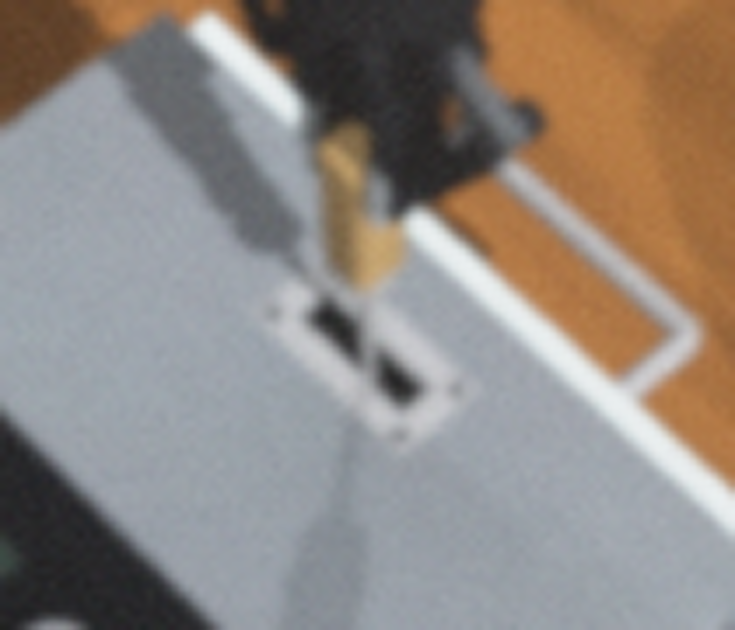

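>>> drive_tool(series=[[0, 0, 0, -0.003, 0], [0, 0, 0, 0, 0]])

```text
clock: 9.35
position: [0.6578, 0.0747, 0.2445]
tool_rot: [3.134, -0.033, 0.059]
force: [-0.2, 0.1, 0.6]
grip_width: 0.0207
```

```bash
cat >> h.py <<'E'
def force(k=3):
    f=[]
    for i in range(k): im=bot.grab_frame("scene");f.append(bot.observe()["force"])
    st();print("meanF",np.mean(f,0).round(2));return im
E
python3 - <<'E'
from h import *
force()
E
```

```text
9.5 [0.6579 0.0746 0.2448] [ 3.1345 -0.0328  0.059 ] [ 0.03 -0.05  3.78] 0.0207
meanF [-0.49  0.3   3.6 ]
```

>>> drive_tool(series=[[0, 0, 0, -0.003, 0], [0, 0, 0, 0, 0]])

```text
clock: 9.7
position: [0.6581, 0.0746, 0.2419]
tool_rot: [3.135, -0.033, 0.059]
force: [-0.6, 0.2, 5.0]
grip_width: 0.021
```

```bash

python3 - <<'E'
from h import *
im=force()
cv2.imwrite("pics/s12.png",cv2.resize(im[195:285,240:345,::-1],None,fx=7,fy=7,interpolation=cv2.INTER_CUBIC))
E
```

```text
9.85 [0.6582 0.0746 0.2422] [ 3.1346 -0.0336  0.0591] [-0.8   0.16  3.87] 0.0209
meanF [-1.29  0.29  4.29]
```

View pics/s12.png

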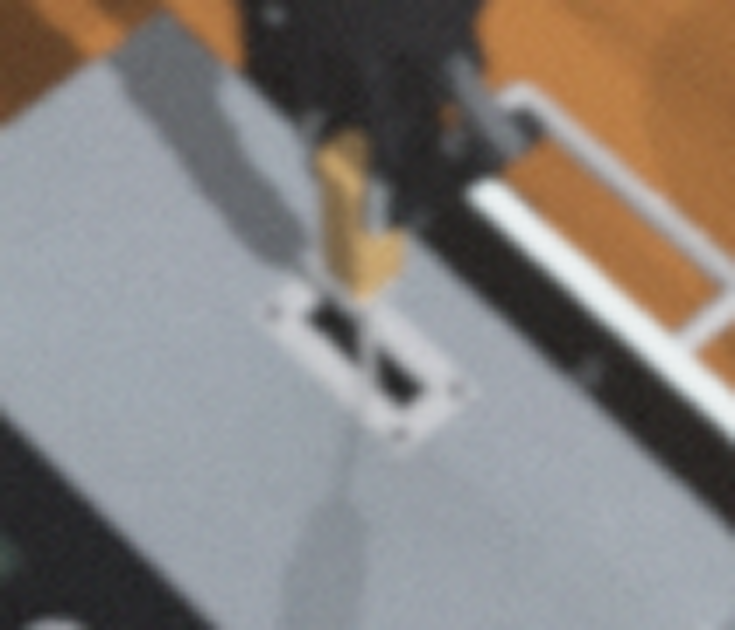

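>>> drive_tool(series=[[0, 0, 0, 0.008, 0], [0, 0, 0, 0.015, 0], [0, 0, 0, 0.02, 0], [0, 0, 0, 0.03, 0], [0, 0, 0, 0.03, 0]])

```text
clock: 10.35
position: [0.6562, 0.0745, 0.3481]
tool_rot: [3.133, -0.028, 0.059]
force: [-0.7, -0.1, -1.1]
grip_width: 0.0208
```

>>> drive_tool(series=[[0, -0.01, -0.02, 0, 0], [0, -0.026, -0.04, 0, 0], [0, -0.026, -0.04, 0, 0], [0, -0.026, -0.04, 0, 0], [0, -0.026, -0.04, 0, 0], [0, -0.026, -0.04, 0, 0], [0, -0.026, -0.04, 0, 0], [0, -0.026, -0.04, 0, 0], [0, -0.02, -0.03, 0, 0], [0, 0, 0, 0, 0]])

```text
clock: 11.35
position: [0.4341, -0.2673, 0.3615]
tool_rot: [3.133, -0.042, 0.059]
force: [0.5, 0.1, -0.7]
grip_width: 0.0214
```

>>> drive_tool(series=[[0, -0.02, -0.033, -0.01, 0.02], [0, -0.018, -0.03, -0.02, 0], [0, 0, 0, -0.02, 0], [0, 0, 0, 0, 0]])

```text
clock: 11.75
position: [0.3951, -0.3331, 0.314]
tool_rot: [3.132, -0.047, 0.079]
force: [-0.9, 0.0, -1.2]
grip_width: 0.0206
```

```bash

python3 - <<'E'
from h import *
crop("scene",60,150,230,330,7,"s13");crop("top",260,330,380,480,7,"t13");st()
E
```

```text
11.85 [ 0.396  -0.3335  0.316 ] [ 3.1302 -0.0493  0.0798] [-0.49 -0.04 -1.17] 0.021
```

View pics/s13.png

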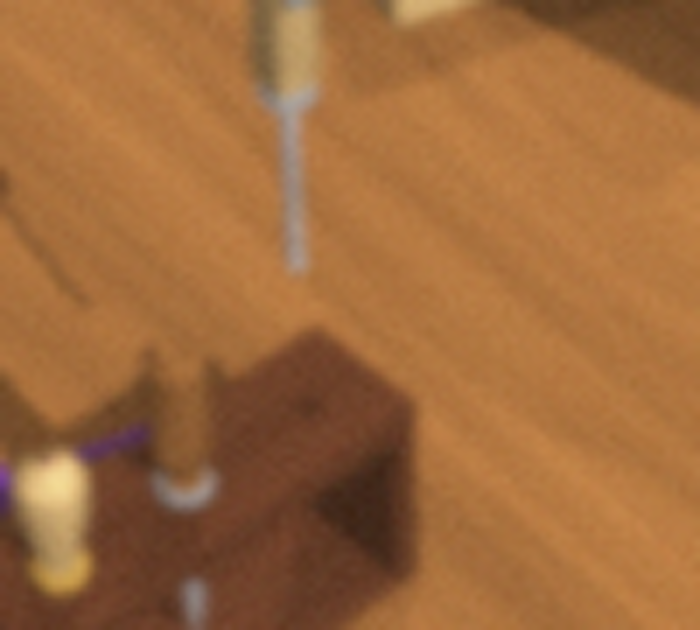

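View pics/t13.png

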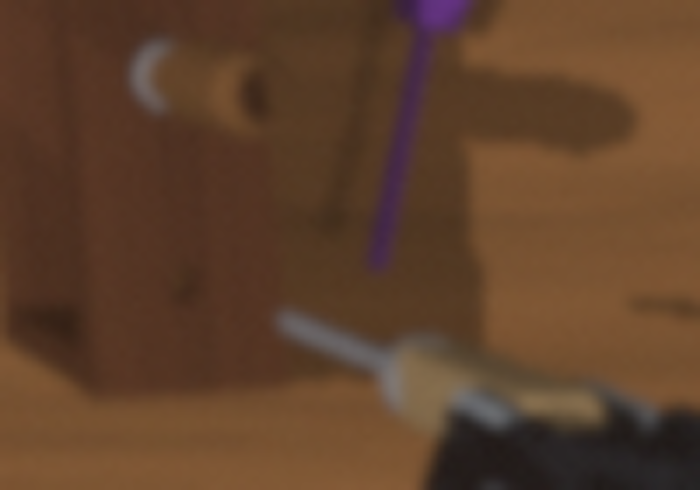

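```bash

python3 - <<'E'
from h import *
h1=atz("scene",230+312/7,60+402/7,.115);t1=atz("scene",230+297/7,60+268/7,.1974)
h2=atz("top",380+185/7,260+287/7,.115);t2=atz("top",380+282/7,260+321/7,.1974)
print(h1,t1,t1-h1);print(h2,t2,t2-h2)
E
```

```text
[ 0.38995953 -0.32618254  0.115     ] [ 0.39417878 -0.32730179  0.1974    ] [ 0.00421924 -0.00111925  0.0824    ]
[ 0.3917877 -0.3316725  0.115    ] [ 0.39362514 -0.33288292  0.1974    ] [ 0.00183745 -0.00121042  0.0824    ]
```

>>> drive_tool(series=[[0, -0.003, 0.002, -0.02, 0], [0, -0.001, 0, -0.02, 0], [0, -0.001, 0, -0.015, 0], [0, 0, 0, 0, 0]])

```text
clock: 12.25
position: [0.3954, -0.33, 0.2648]
tool_rot: [3.128, -0.055, 0.086]
force: [-0.4, 0.4, -0.6]
grip_width: 0.0206
```

```bash

python3 - <<'E'
from h import *
crop("scene",60,150,230,330,7,"s14");crop("top",260,330,380,480,7,"t14");st()
E
```

```text
12.35 [ 0.3959 -0.3308  0.2661] [ 3.1265 -0.0571  0.0856] [-0.09 -1.13 -0.42] 0.0211
```

View pics/s14.png

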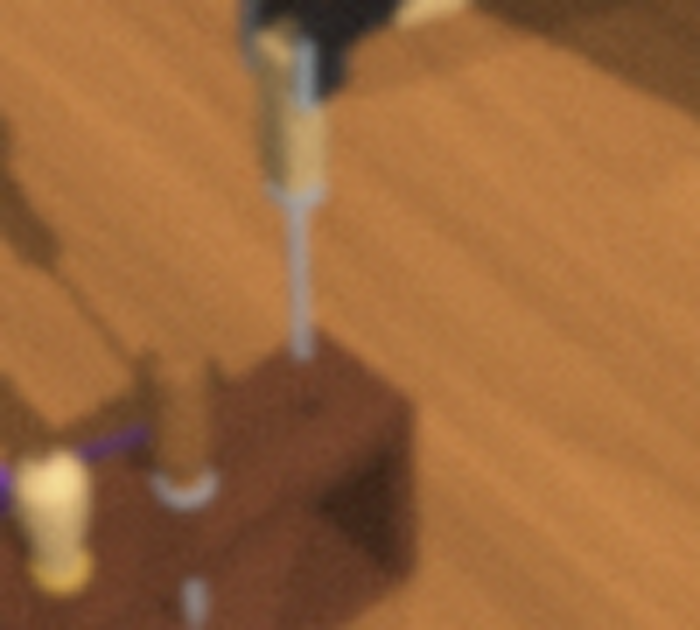

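View pics/t14.png

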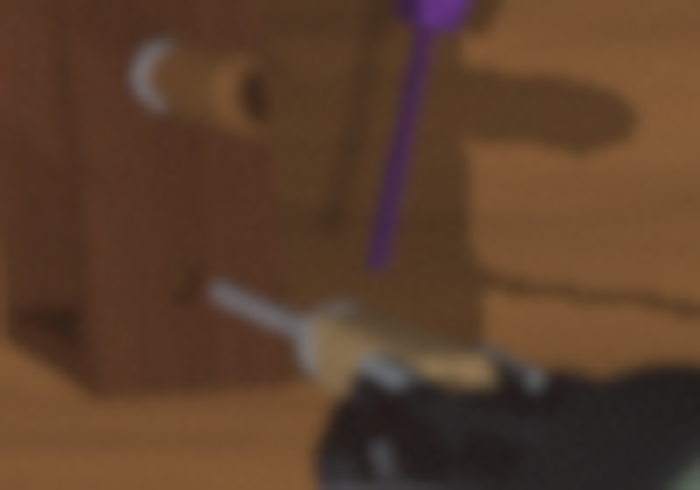

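```bash

python3 - <<'E'
from h import *
z=.1475
h1=atz("scene",230+311/7,60+403/7,.115);t1=atz("scene",230+301/7,60+355/7,z)
h2=atz("top",380+186/7,260+286/7,.115);t2=atz("top",380+215/7,260+292/7,z)
print(t1-h1);print(t2-h2); print(tri((230+301/7,60+355/7),(380+215/7,260+292/7)))
E
```

```text
[ 4.32120045e-03 -4.47366646e-05  3.25000000e-02]
[0.00286566 0.00182878 0.0325    ]
(array([ 0.39337284, -0.3305996 ,  0.14323368]), np.float64(0.002945848149561743))
```

>>> drive_tool(series=[[0, -0.004, -0.001, -0.01, 0], [0, -0.001, 0, -0.013, 0], [0, 0, 0, 0, 0]])

```text
clock: 12.65
position: [0.3919, -0.3319, 0.2436]
tool_rot: [3.125, -0.06, 0.087]
force: [-0.6, 0.0, -0.6]
grip_width: 0.0211
```

```bash

python3 - <<'E'
from h import *
crop("scene",80,150,240,320,9,"s15");crop("top",270,320,380,450,10,"t15");st()
E
```

```text
12.75 [ 0.3922 -0.3325  0.2447] [ 3.1243 -0.0609  0.087 ] [ 0.37  0.08 -0.8 ] 0.0206
```

View pics/s15.png

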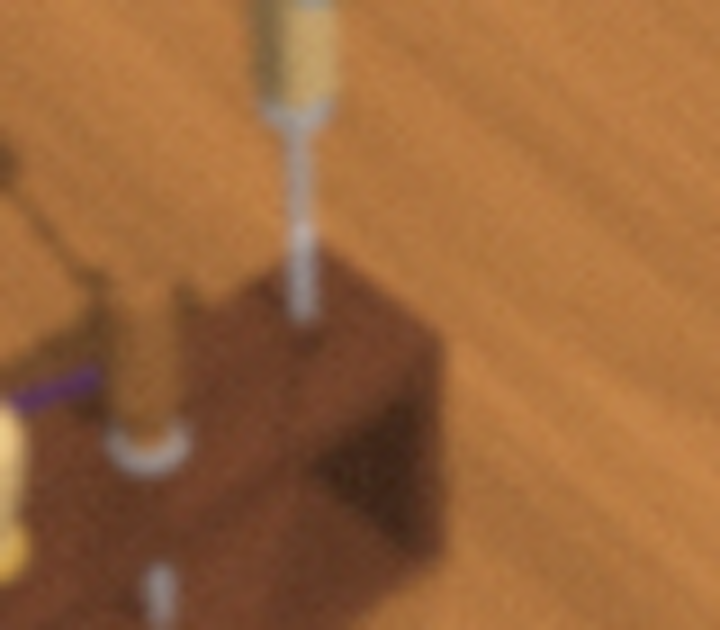

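View pics/t15.png

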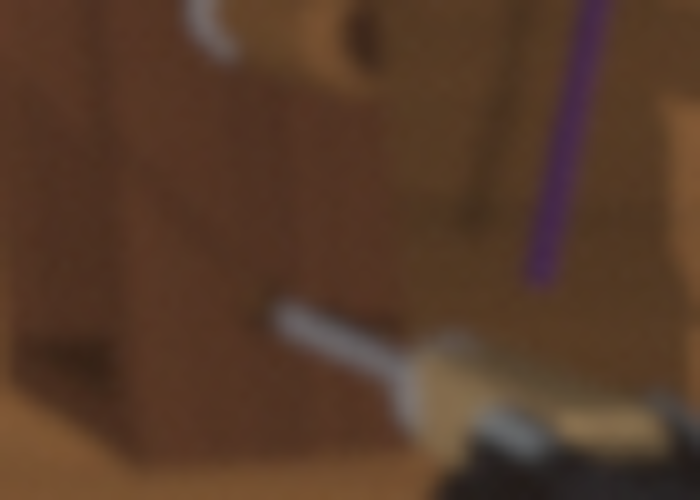

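```bash

python3 - <<'E'
from h import *
z=.126
h1=atz("scene",274.4,117.6,.115);t1=atz("scene",240+304/9,80+320/9,z)
h2=atz("top",406.5,300.9,.115);t2=atz("top",380+280/10,270+308/10,z)
print(t1-h1);print(t2-h2)
E
```

```text
[0.00244767 0.00050754 0.011     ]
[0.00186249 0.00028979 0.011     ]
```

>>> drive_tool(series=[[0, -0.003, 0, -0.004, 0], [0, 0, 0, -0.006, 0], [0, 0, 0, -0.006, 0]])

```text
clock: 13.05
position: [0.3897, -0.3332, 0.229]
tool_rot: [3.123, -0.063, 0.087]
force: [0.4, 0.1, -0.1]
grip_width: 0.0209
```

```bash

python3 - <<'E'
from h import *
crop("scene",80,150,240,320,9,"s16");crop("top",270,320,380,450,10,"t16");st()
E
```

```text
13.15 [ 0.3893 -0.3326  0.2283] [ 3.124  -0.0615  0.0869] [ 1.96  1.57 -2.25] 0.0209
```

View pics/s16.png

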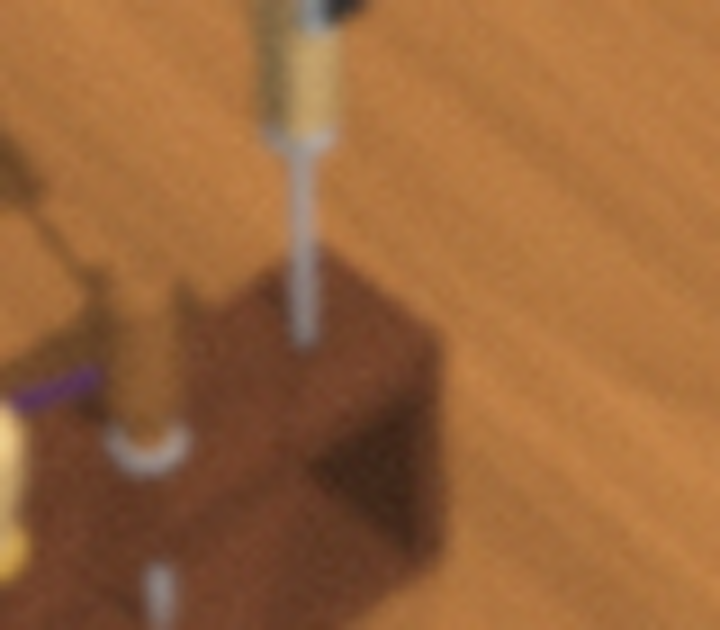

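View pics/t16.png

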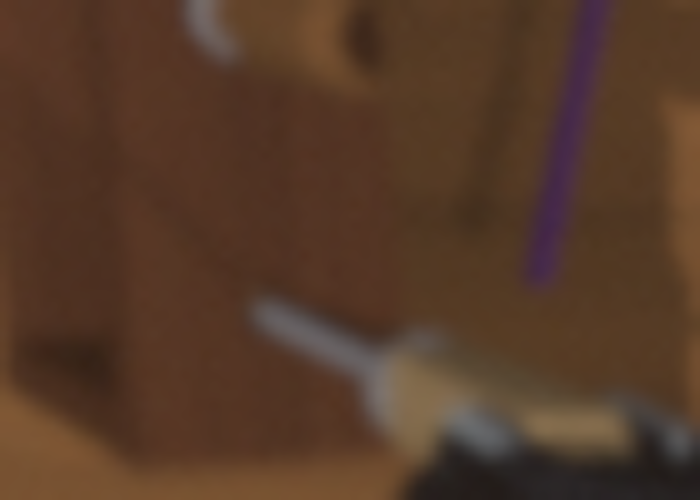

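```bash

python3 - <<'E'
from h import *
force(3)
z=.112
h1=atz("scene",274.4,117.6,.115)
for z in(.11,.115,.12): print(z,atz("scene",240+304/9,80+345/9,z)-h1, atz("top",380+257/10,270+308/10,z)-atz("top",406.5,300.9,.115))
E
```

```text
13.3 [ 0.3894 -0.3329  0.229 ] [ 3.1237 -0.0619  0.0869] [ 0.48  0.72 -2.27] 0.0208
meanF [ 1.05  0.94 -2.41]
0.11 [ 0.00053295 -0.00263413 -0.005     ] [-0.00050475  0.00017408 -0.005     ]
0.115 [0.00338253 0.0011567  0.        ] [0.00023275 0.00190845 0.        ]
0.12 [0.00623211 0.00494754 0.005     ] [0.00097024 0.00364282 0.005     ]
```

>>> drive_tool(series=[[0, 0, 0, -0.005, 0], [0, 0, 0, -0.004, 0]])

```text
clock: 13.5
position: [0.39, -0.333, 0.22]
tool_rot: [3.123, -0.063, 0.087]
force: [1.3, 0.6, -1.2]
grip_width: 0.0207
```

```bash

python3 - <<'E'
from h import *
force(3)
crop("scene",80,150,240,320,9,"s17")
E
```

```text
13.65 [ 0.3897 -0.3329  0.22  ] [ 3.1234 -0.0624  0.0871] [ 1.28  1.22 -1.66] 0.0208
meanF [ 1.58  1.01 -1.68]
```

View pics/s17.png

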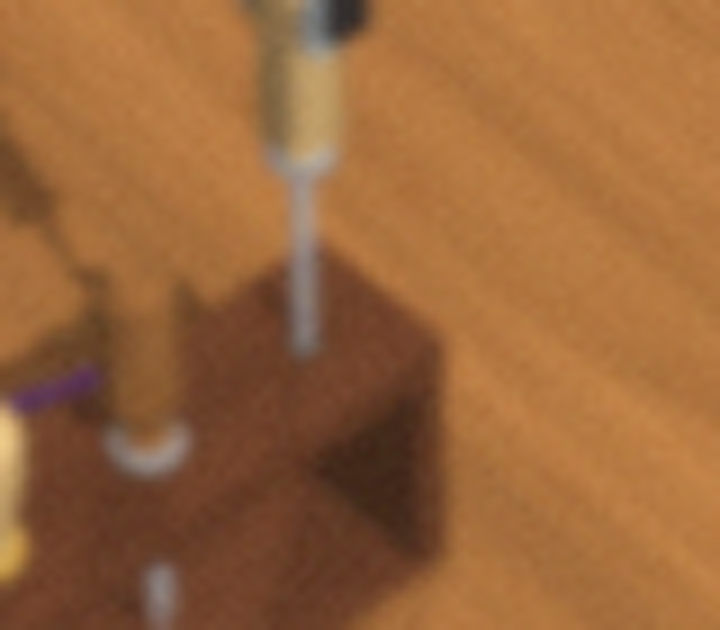

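>>> drive_tool(series=[[0, 0.002, 0.001, -0.005, 0], [0, 0.001, 0, -0.01, 0], [0, 0, 0, -0.01, 0]])

```text
clock: 14.0
position: [0.3933, -0.3324, 0.1945]
tool_rot: [3.122, -0.064, 0.087]
force: [0.5, -0.5, -0.8]
grip_width: 0.0208
```

```bash

python3 - <<'E'
from h import *
force(2)
E
```

```text
14.1 [ 0.3925 -0.332   0.1938] [ 3.1233 -0.062   0.0869] [ 0.35  0.59 -1.43] 0.0206
meanF [-0.54  0.92 -2.67]
```

Going in freely. Continue to just above the seat (TCP z ≈ 0.139).

>>> drive_tool(series=[[0, 0, 0, -0.015, 0], [0, 0.001, 0, -0.015, 0], [0, 0, 0, -0.012, 0]])

```text
clock: 14.4
position: [0.3938, -0.3328, 0.1511]
tool_rot: [3.122, -0.063, 0.086]
force: [0.8, 0.0, -1.1]
grip_width: 0.021
```

```bash

python3 - <<'E'
from h import *
force(2)
E
```

```text
14.5 [ 0.3931 -0.3324  0.1506] [ 3.1232 -0.0614  0.0862] [ 0.32  0.1  -1.53] 0.0208
meanF [-0.26  0.75 -3.07]
```

>>> drive_tool(series=[[0, 0, 0, -0.008, 0], [0, 0.001, 0, -0.003, 0], [0, 0, 0, 0, 0]])

```text
clock: 14.8
position: [0.3944, -0.333, 0.1396]
tool_rot: [3.122, -0.062, 0.086]
force: [0.5, -0.0, -1.4]
grip_width: 0.0209
```

```bash

python3 - <<'E'
from h import *
force(2);crop("scene",60,140,230,330,7,"s18")
E
```

```text
14.9 [ 0.3943 -0.3329  0.1399] [ 3.1224 -0.0622  0.0858] [ 0.98 -0.32 -1.15] 0.0206
meanF [ 0.39 -0.3  -1.38]
```

View pics/s18.png

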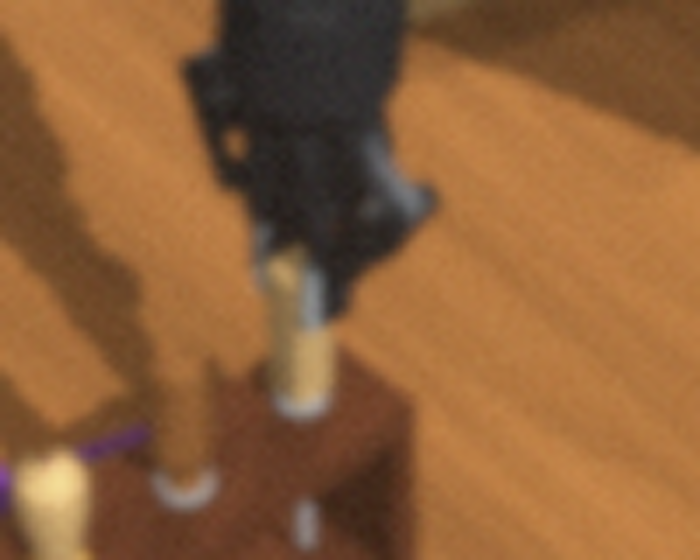

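>>> drive_tool(series=[[0, 0.0005, 0.0005, -0.002, 0], [50, 0, 0, 0, 0], [50, 0, 0, 0, 0], [50, 0, 0, 0, 0]])

```text
clock: 15.35
position: [0.3954, -0.3327, 0.1386]
tool_rot: [3.122, -0.064, 0.086]
force: [-0.2, -0.3, 0.5]
grip_width: 0.043
```

>>> drive_tool(series=[[50, 0, 0, 0.02, 0], [50, 0, 0, 0.03, 0], [50, 0, 0, 0.04, 0], [50, 0, 0, 0.04, 0], [50, 0, 0, 0.04, 0]])

```text
clock: 15.85
position: [0.3921, -0.3313, 0.3104]
tool_rot: [3.125, -0.056, 0.084]
force: [1.7, 0.6, 0.0]
grip_width: 0.0423
```

```bash

python3 - <<'E'
from h import *
st();crop("scene",60,140,230,330,7,"s19");crop("top",215,325,345,465,5,"t19");
im=bot.grab_frame("top");cv2.imwrite("pics/t20.png",cv2.resize(im[80:280,130:330,::-1],None,fx=3,fy=3,interpolation=cv2.INTER_CUBIC))
E
```

```text
15.85 [ 0.3921 -0.3313  0.3104] [ 3.1253 -0.0556  0.0838] [1.69 0.64 0.04] 0.0423
```

View pics/s19.png

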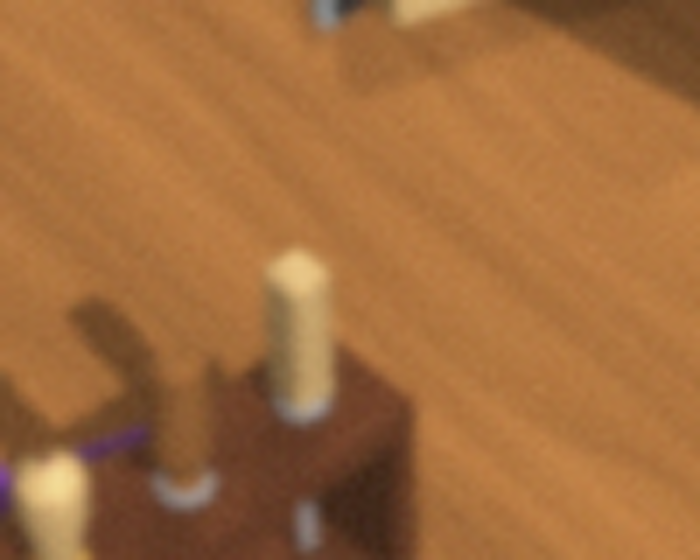

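View pics/t20.png

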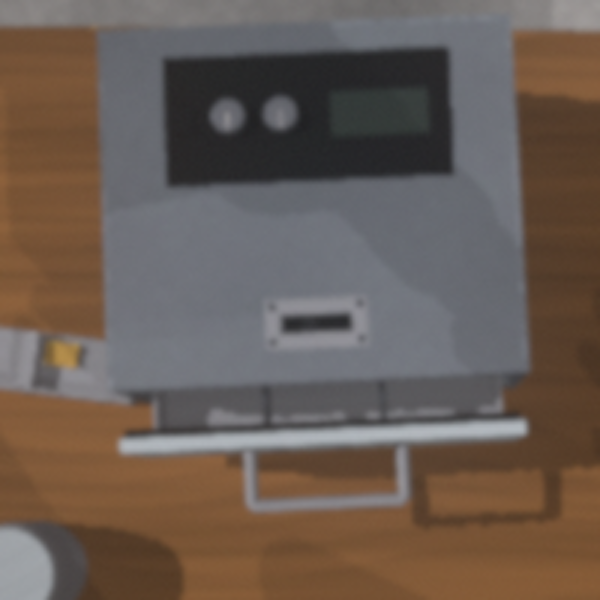

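```bash

python3 - <<'E'
from h import *
print(atz("top",130+253/3,80+505/3,.125),atz("top",130+406/3,80+500/3,.125),"panel",atz("top",130+120/3,80+443/3,.149),atz("top",130+528/3,80+428/3,.149))
E
```

```text
[0.51560295 0.12515356 0.125     ] [0.51989314 0.00471508 0.125     ] panel [0.56311354 0.22420554 0.149     ] [ 0.57583905 -0.08962937  0.149     ]
```

>>> drive_tool(series=[[50, 0.005, 0.04, 0, 0.14], [50, 0.01, 0.04, 0, 0.14], [50, 0.01, 0.04, 0, 0.14], [50, 0.01, 0.04, 0, 0.14], [50, 0.015, 0.04, 0, 0.14], [50, 0.015, 0.04, 0, 0.14], [50, 0.015, 0.04, 0, 0.14], [50, 0.015, 0.04, 0, 0.14], [50, 0.015, 0.04, 0, 0.14], [50, 0.015, 0.04, 0, 0.14], [50, 0, 0, 0, 0.14]])

```text
clock: 17.1
position: [0.5151, 0.0863, 0.3036]
tool_rot: [3.13, -0.059, 1.682]
force: [-0.1, -0.2, -0.3]
grip_width: 0.0426
```

>>> drive_tool(series=[[50, 0.002, -0.02, -0.02, -0.055], [50, 0, 0, -0.04, 0], [50, 0, 0, -0.04, 0], [50, 0, 0, -0.015, 0]])

```text
clock: 17.5
position: [0.5168, 0.0671, 0.183]
tool_rot: [3.131, -0.059, 1.635]
force: [0.2, -0.1, 0.3]
grip_width: 0.0427
```

```bash

python3 - <<'E'
from h import *
st();crop("scene",160,270,270,380,6,"s21");crop("top",170,290,180,320,5,"t21");p=bot.observe()["position"]
print((proj("scene",p)-[270,160])*6,(proj("top",p)-[180,170])*5)
E
```

```text
17.5 [0.5168 0.0671 0.183 ] [ 3.1306 -0.0592  1.6345] [ 0.2  -0.07  0.34] 0.0427
[369.01303681 294.38384746] [282.83285891 390.61428571]
```

View pics/s21.png

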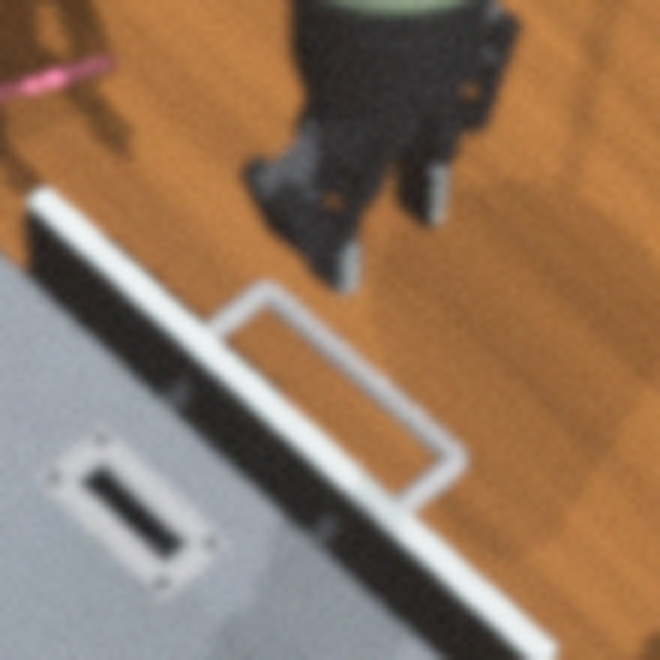

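View pics/t21.png

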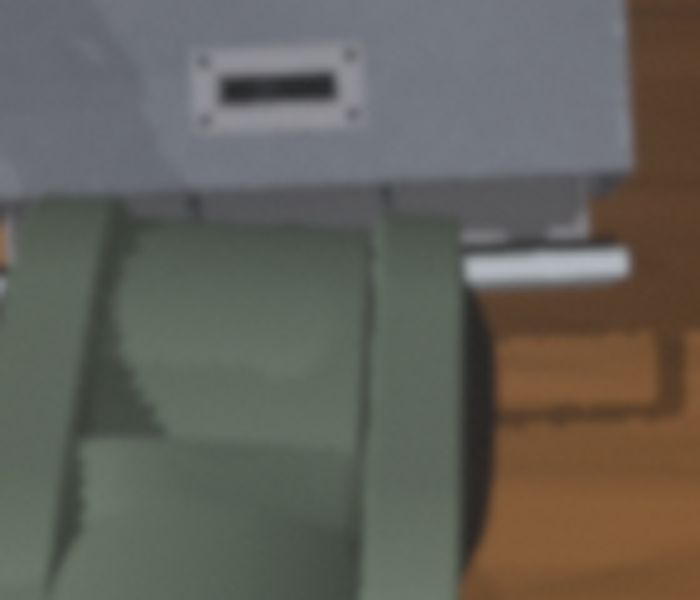

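>>> drive_tool(series=[[50, 0.002, -0.002, -0.03, 0], [50, 0.001, 0, -0.025, 0], [50, 0, 0, 0, 0]])

```text
clock: 17.9
position: [0.5212, 0.0654, 0.1297]
tool_rot: [3.129, -0.06, 1.635]
force: [-0.1, -0.4, 1.0]
grip_width: 0.0427
```

```bash

python3 - <<'E'
from h import *
st();crop("scene",160,270,270,380,6,"s22")
E
```

```text
17.9 [0.5212 0.0654 0.1297] [ 3.1287 -0.06    1.6346] [-0.14 -0.36  1.05] 0.0427
```

View pics/s22.png

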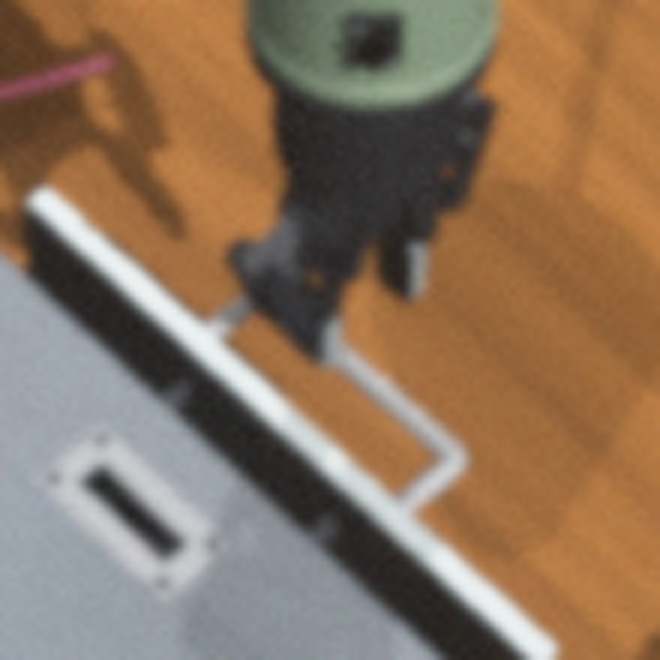

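>>> drive_tool(series=[[50, 0, 0, -0.015, 0], [50, 0, 0, -0.012, 0], [0, 0, 0, 0, 0], [0, 0, 0, 0, 0], [0, 0, 0, 0, 0], [0, 0, 0, 0, 0]], newtons=40)

```text
clock: 18.55
position: [0.5254, 0.066, 0.1104]
tool_rot: [3.119, -0.062, 1.635]
force: [0.1, -0.3, 0.4]
grip_width: -0.0001
```

```bash

python3 - <<'E'
from h import *
st();crop("scene",160,270,270,380,6,"s23")
E
```

```text
18.55 [0.5254 0.066  0.1104] [ 3.1192 -0.0623  1.6348] [ 0.06 -0.25  0.43] -0.0001
```

View pics/s23.png

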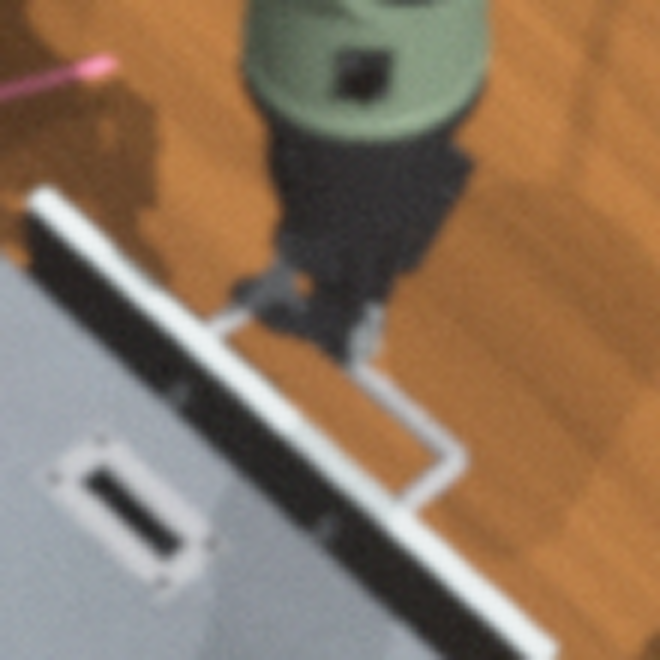

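>>> drive_tool(series=[[50, 0, 0, 0.03, 0], [50, -0.002, 0, 0, 0], [50, -0.002, 0, 0, 0], [50, 0, 0, 0, 0]])

```text
clock: 19.0
position: [0.5214, 0.0661, 0.1419]
tool_rot: [3.119, -0.062, 1.635]
force: [0.0, 0.1, 0.6]
grip_width: 0.043
```

```bash

python3 - <<'E'
from h import *
st();crop("scene",160,270,270,380,6,"s24")
E
```

```text
19.0 [0.5214 0.0661 0.1419] [ 3.1185 -0.0624  1.6348] [0.04 0.1  0.57] 0.043
```

View pics/s24.png

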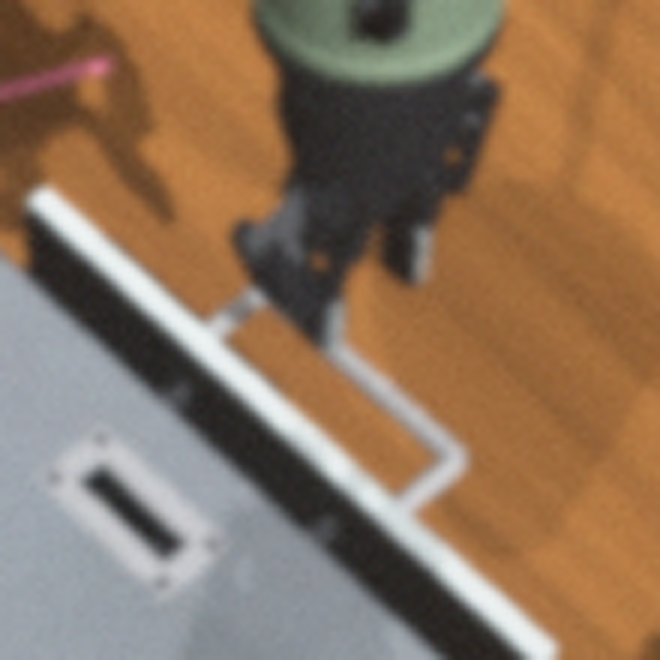

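```bash

python3 - <<'E'
from h import *
p=bot.observe()["position"]
m=(270+371/6,160+312/6)
for dz in(0,.01,.02,.03): print(dz,atz("scene",*m,p[2]+dz)-p)
a=atz("scene",270+272/6,160+290/6,.125);b=atz("scene",270+458/6,160+460/6,.125);print(a,b,(a+b)/2)
E
```

```text
0 [-1.97182601e-02 -1.03874541e-02  2.77555756e-17]
0.01 [-0.01483375 -0.00598829  0.01      ]
0.02 [-0.00994923 -0.00158912  0.02      ]
0.03 [-0.00506472  0.00281004  0.03      ]
[0.51963789 0.01119791 0.125     ] [0.51602966 0.12902364 0.125     ] [0.51783377 0.07011078 0.125     ]
```

>>> drive_tool(series=[[50, 0, 0, -0.02, 0], [50, -0.001, 0, -0.02, 0], [50, 0, 0, -0.02, 0], [50, 0, 0, 0, 0]])

```text
clock: 19.45
position: [0.5201, 0.0662, 0.079]
tool_rot: [3.119, -0.062, 1.635]
force: [0.1, 0.9, 1.0]
grip_width: 0.0425
```

```bash

python3 - <<'E'
from h import *
st();crop("scene",160,270,270,380,6,"s25")
E
```

```text
19.45 [0.5201 0.0662 0.079 ] [ 3.1192 -0.0624  1.6351] [0.06 0.91 0.96] 0.0425
```

View pics/s25.png

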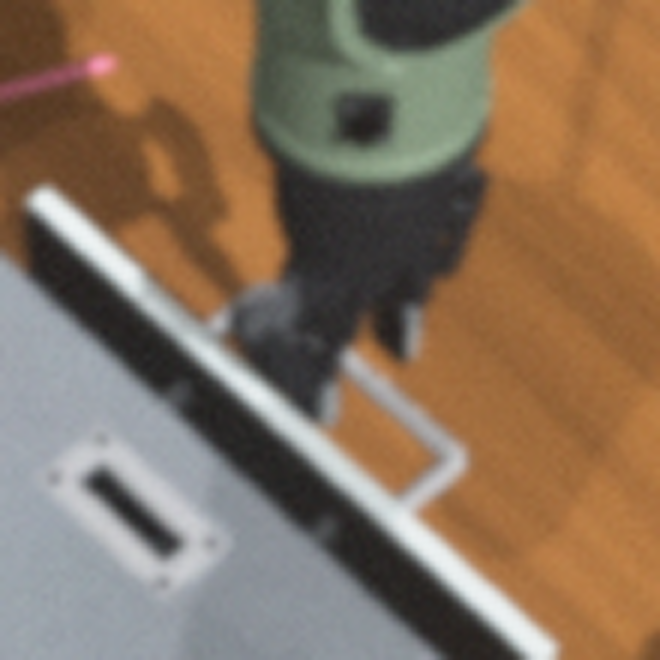

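Fingers clearly straddle the bar now. Close.

>>> drive_tool(series=[[0, 0, 0, 0, 0], [0, 0, 0, 0, 0], [0, 0, 0, 0, 0]])

```text
clock: 19.8
position: [0.5215, 0.066, 0.0819]
tool_rot: [3.116, -0.063, 1.635]
force: [2.1, 1.4, -14.5]
grip_width: 0.0081
```

>>> drive_tool(series=[[0, -0.005, 0, 0, 0], [0, -0.012, -0.0007, 0, 0], [0, -0.015, -0.0008, 0, 0], [0, -0.015, -0.0008, 0, 0], [0, -0.015, -0.0008, 0, 0]])

```text
clock: 20.3
position: [0.4582, 0.0627, 0.0819]
tool_rot: [3.114, -0.062, 1.635]
force: [4.7, 0.5, -14.4]
grip_width: 0.0083
```

>>> drive_tool(series=[[0, -0.01, -0.0006, 0, 0], [0, -0.01, -0.0006, 0, 0], [0, -0.003, 0, 0, 0]])

```text
clock: 20.6
position: [0.4321, 0.0614, 0.0819]
tool_rot: [3.115, -0.062, 1.635]
force: [1.7, -2.5, -17.8]
grip_width: 0.0083
```

```bash

python3 - <<'E'
from h import *
st();crop("scene",140,280,250,420,4.5,"s26");crop("top",80,300,130,330,3,"t26")
E
```

```text
20.6 [0.4321 0.0614 0.0819] [ 3.1148 -0.0616  1.6348] [  1.67  -2.49 -17.85] 0.0083
```

View pics/t26.png

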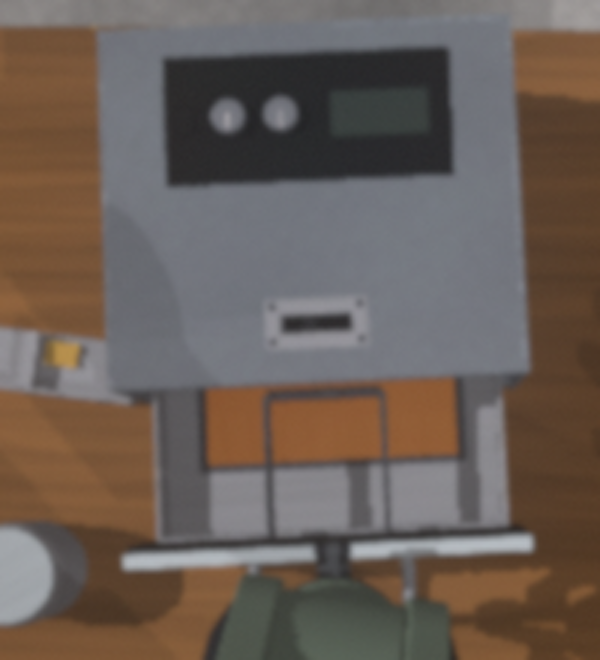

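>>> drive_tool(series=[[0, -0.003, 0, 0, 0], [0, -0.003, 0, 0, 0]])

```text
clock: 20.9
position: [0.4295, 0.0613, 0.0821]
tool_rot: [3.11, -0.061, 1.634]
force: [24.5, 0.2, -41.2]
grip_width: 0.0081
```

At the outer stop (force rose). Release and retreat.

>>> drive_tool(series=[[20, 0.001, 0, 0, 0], [50, 0, 0, 0, 0], [50, 0, 0, 0, 0], [50, 0, 0, 0, 0]])

```text
clock: 21.3
position: [0.433, 0.062, 0.0834]
tool_rot: [3.106, -0.062, 1.635]
force: [0.5, -1.2, -0.2]
grip_width: 0.0428
```

>>> drive_tool(series=[[50, 0, 0, 0.02, 0], [50, 0, 0, 0.03, 0], [50, 0, 0, 0.04, 0], [50, 0, 0, 0.045, 0], [50, 0, 0, 0.045, 0], [50, 0, 0, 0.03, 0], [50, 0.02, 0.04, 0, 0], [50, 0.02, 0.04, 0, 0], [50, 0.01, 0.04, 0, 0], [50, 0, 0, 0, 0]])

```text
clock: 22.3
position: [0.4819, 0.1847, 0.305]
tool_rot: [3.104, -0.066, 1.631]
force: [-1.0, -0.5, -1.2]
grip_width: 0.0426
```

```bash

python3 - <<'E'
from h import *
st()
for n in("scene","top"):
    cv2.imwrite(f"pics/{n}27.png",bot.grab_frame(n)[:,:,::-1])
crop("scene",70,190,200,310,5,"s28")
E
```

```text
22.3 [0.4819 0.1847 0.305 ] [ 3.1038 -0.0656  1.6306] [-1.02 -0.49 -1.23] 0.0426
```

View pics/scene27.png

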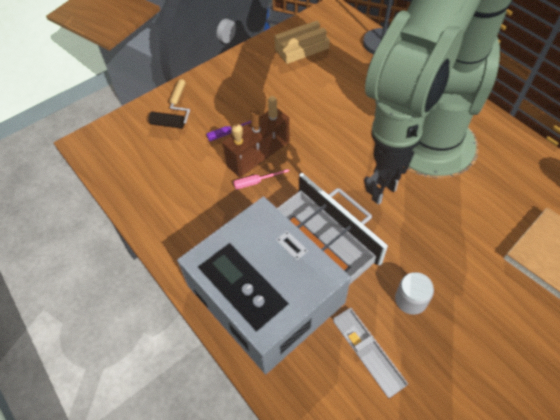

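View pics/top27.png

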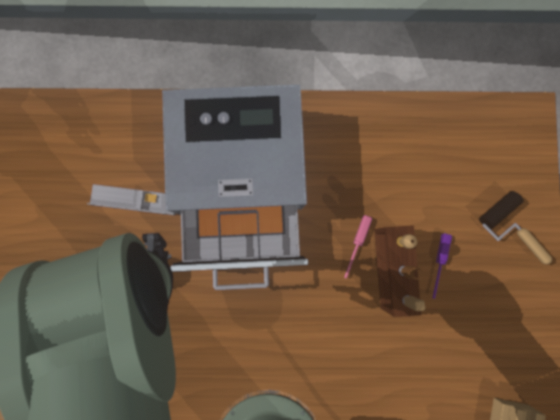

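View pics/s28.png

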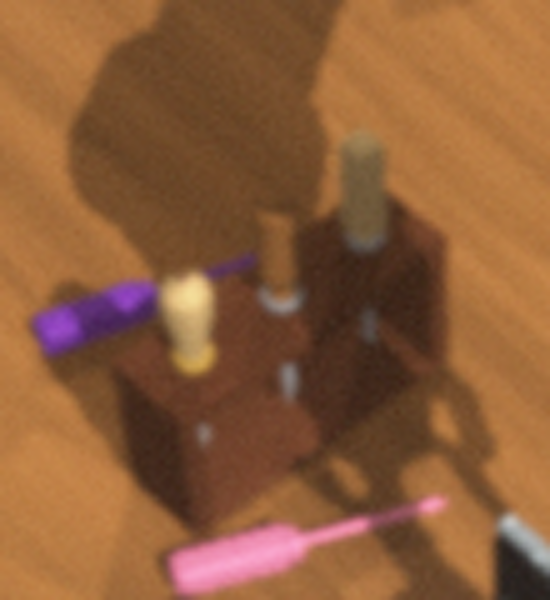

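```bash

python3 - <<'E'
from h import *
print("bar",atz("top",240,287.5,.125))
st();print(bot.job_done())
E
```

```text
bar [0.42407328 0.06371029 0.125     ]
22.45 [0.4816 0.1792 0.3053] [ 3.1039 -0.0646  1.625 ] [-0.7  -0.73  0.66] 0.0427
the job is handed in; nothing more can be done
None
```

The job is done and handed in at 22.5 s of the 67 s allowed; `job_done()` reports no verdict, so what follows is from my own checks.

**What I did**
- I took the square-handled rod from the end hole of the rack nearest the robot and lowered it through the slot.
- The latch was under the first probe, near the middle of the slot. I pressed it in 3 mm steps, reading only a few newtons of contact, until the tray sprang out.
- I hung the rod back in the same hole.
- I gripped the tray handle and pulled it to the outer stop, then moved the arm clear.

**Last checks**
- **Tray:** the handle bar is at x ≈ 0.424 m, against about 0.548 m at the start. That is about 120 mm out. The pull force rose at the stop.
- **Rod:** it hangs upright with its ferrule on the board, within about 1 pixel of where it started.
- **Other tools, ink can and composing stick:** they look unmoved in the pictures.
- **Robot:** it was clear of everything, with no contact force.

**What disagreed or went wrong**
- **First handle grasp:** it closed on nothing, because the fingertips sat about 30 mm above the reported tool point when half open. I went lower and the second grasp held.
- **Camera mismatch:** the two cameras differ by about 4 to 5 mm in y.
- **Tool tilt:** the tool drifted to about 4 degrees of tilt over the run. Rehanging the rod took several small corrections because of it.
- **Pull at the stop:** the wrist reading was about 48 N in total against the 120 N limit. I did not measure the force on the handle separately.
- **Look-alikes:** the pink and purple ones had toppled onto the bench before the arm reached the rack.

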